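Load and start the stone-bonding curing unit

TASK

Stand both gold jigs from the last run, upright and side by side, flat on the floor of the green finished bin, then load all the silver jigs into the curing unit's blue tray, stones towards the lamp: each flat, square and flush against the tray's front wall, packed side by side without gaps from the front left corner (left as seen by the robot). Then press the tray in until its push-push latch catches, let go and see that it stays in, and only then turn the black knob clockwise past its click to the green mark. Leave the other things on the bench where they are.

Things in the scene. Friction and masses are not known exactly. Their poses are not given: they have to be found in the camera images.
- jig1_center (a point): silver dop jig, about 0.2 kg: base 110 (x) x 56 (y) x 16 mm high; amid it a black grip rib 36 (x) x 16 (y) mm, from 16 to 54 mm above the underside (grasp across its 16 mm); from the rib to +x a brass rod 12 mm thick with a stone. Red stone. Point: the jig's middle, half-way up (27 mm above its underside); x along it towards the stone, z up. One of the silver jigs may be absent (None)
- jig1_stone (a point): the red stone of jig1: 45 mm from the jig's middle along its +x, 36 mm above its underside (None if absent)
- jig2_center (a point): silver dop jig, about 0.2 kg: base 110 (x) x 56 (y) x 16 mm high; amid it a black grip rib 36 (x) x 16 (y) mm, from 16 to 54 mm above the underside (grasp across its 16 mm); from the rib to +x a brass rod 12 mm thick with a stone. Blue stone. Point: the jig's middle, half-way up (27 mm above its underside); x along it towards the stone, z up. One of the silver jigs may be absent (None)
- jig2_stone (a point): the blue stone of jig2: 45 mm from the jig's middle along its +x, 36 mm above its underside (None if absent)
- jig3_center (a point): silver dop jig, about 0.2 kg: base 110 (x) x 56 (y) x 16 mm high; amid it a black grip rib 36 (x) x 16 (y) mm, from 16 to 54 mm above the underside (grasp across its 16 mm); from the rib to +x a brass rod 12 mm thick with a stone. Green stone. Point: the jig's middle, half-way up (27 mm above its underside); x along it towards the stone, z up. One of the silver jigs may be absent (None)
- jig3_stone (a point): the green stone of jig3: 45 mm from the jig's middle along its +x, 36 mm above its underside (None if absent)
- old1_center (a point): gold dop jig, about 0.2 kg: base 110 (x) x 56 (y) x 16 mm high; amid it a black grip rib 36 (x) x 16 (y) mm, from 16 to 54 mm above the underside (grasp across its 16 mm); from the rib to +x a brass rod 12 mm thick with a stone. Yellow stone; it stands on the tray at the start. Point: the jig's middle, 27 mm above its underside; x towards the stone, z up
- old2_center (a point): gold dop jig, about 0.2 kg: base 110 (x) x 56 (y) x 16 mm high; amid it a black grip rib 36 (x) x 16 (y) mm, from 16 to 54 mm above the underside (grasp across its 16 mm); from the rib to +x a brass rod 12 mm thick with a stone. Violet stone; it stands on the tray at the start. Point: the jig's middle, 27 mm above its underside; x towards the stone, z up
- finished_bin_in (a point): green open bin, fixed, inside 140 (x) x 170 (y) mm, walls 5 mm thick, 28 mm high overall; point: middle of its inner floor (5 mm above the bench). Two jigs fit side by side along its y, each lying along its x
- tray_corner (a point): front left inside corner of the tray, on its floor (40 mm above the bench); moves with the tray. x: from the front wall (robot side) into the tray, towards the lamp, the way the tray is pressed; y: left, out of the tray; z up. Inside 132 mm along +x, 200 mm along -y; front and side walls 14 mm above the floor (8 and 6 mm thick), rear wall 8 mm
- tray_front (a point): middle of the outer face of the tray's blue front panel (212 mm wide, from 16 to 54 mm above the bench; this point 40 mm above it); press here along +x, with free bench in front of it. Axes as for tray_corner
- hood_edge (a point): middle of the underside of the flat lamp hood's front edge, 107 mm above the bench; the fixed hood (224 mm wide, 18 mm thick) reaches from here 68 mm along +x to the white housing (132 mm tall). With the tray out, 132 mm beyond the inner face of its front wall
- tray (a joint): travel of the sprung tray, m: 0 out (start), 0.048 fully home at its stop, about 0.038 latched. Spring 4 N (out) to 6 N (home), damped. Push-push: pressed fully home and let go, it springs back onto the latch; let go earlier, it comes all the way out; pressed home again from latched and let go, it slides out
- knob_grip (a point): lamp knob on the console right of the tray; axis vertical, point on the axis, 93 mm above the bench. Black bar 56 (x) x 14 (y) mm, from 75 to 109 mm above the bench, on a foot 60 mm across; console top at 66 mm. This frame turns with the knob; a white line marks the bar's -x end
- knob (a joint): turn of the knob, rad, clockwise seen from above: 0 off (white mark), 1.2 on (green mark), with a stop at each. A detent hump half-way (0.6 rad, about 0.16 Nm): short of it the knob springs back to 0, past it it snaps to 1.2
- adhesive: white adhesive bottle with a red cap, 44 mm across, 120 mm tall; origin: centre of its underside; a bystander, leave it where it is
- jar: amber jar, 60 mm across, 70 mm tall; origin: centre of its underside; a bystander, leave it where it is
- brush: cleaning brush lying on the bench, 180 mm long; origin: middle of its length, on its underside; a bystander, leave it where it is
- screwdriver: screwdriver lying on the bench, 190 mm long; origin: middle of its length, on its underside; a bystander, leave it where it is
- stone_box: cardboard stone box, 75 x 55 x 30 mm; origin: centre of its underside; a bystander, leave it where it is
- dop_weight: stepped brass weight, 50 mm across, 50 mm tall; origin: centre of its underside; a bystander, leave it where it is
There are look-alikes about, which are no part of the job. Leave any pink look-alike of the part that bears jig3_center alone.

How it is judged:
On the way, in this order (a step that is already met when the one before it is completed fails the run):
1. both gold jigs stand in the finished bin (x of old1_center in the frame of finished_bin_in between -0.02 and 0.02 m and y of old1_center in the frame of finished_bin_in between -0.062 and 0.062 m and z of old1_center in the frame of finished_bin_in between 0.02 and 0.034 m and angle between each of old1_center, old2_center's own z axis and vertical below 0.1 rad and x of old2_center in the frame of finished_bin_in between -0.02 and 0.02 m and y of old2_center in the frame of finished_bin_in between -0.062 and 0.062 m and z of old2_center in the frame of finished_bin_in between 0.02 and 0.034 m), for 0.2 s.
2. all silver jigs lie square and flush in the tray, packed from the front left corner (((x of jig1_center in the frame of tray_corner between 0.05 and 0.058 m and y of jig1_center in the frame of tray_corner between -0.031 and -0.023 m and z of jig1_center in the frame of tray_corner between 0.022 and 0.032 m and angle between the x axis of jig1_center and the x axis of tray_corner, either way round below 0.05 rad and x of jig1_stone in the frame of tray_corner above 0.08 m) or (x of jig1_center in the frame of tray_corner between 0.05 and 0.058 m and y of jig1_center in the frame of tray_corner between -0.0885 and -0.079 m and z of jig1_center in the frame of tray_corner between 0.022 and 0.032 m and angle between the x axis of jig1_center and the x axis of tray_corner, either way round below 0.05 rad and x of jig1_stone in the frame of tray_corner above 0.08 m) or (x of jig1_center in the frame of tray_corner between 0.05 and 0.058 m and y of jig1_center in the frame of tray_corner between -0.146 and -0.135 m and z of jig1_center in the frame of tray_corner between 0.022 and 0.032 m and angle between the x axis of jig1_center and the x axis of tray_corner, either way round below 0.05 rad and x of jig1_stone in the frame of tray_corner above 0.08 m)) and ((x of jig2_center in the frame of tray_corner between 0.05 and 0.058 m and y of jig2_center in the frame of tray_corner between -0.031 and -0.023 m and z of jig2_center in the frame of tray_corner between 0.022 and 0.032 m and angle between the x axis of jig2_center and the x axis of tray_corner, either way round below 0.05 rad and x of jig2_stone in the frame of tray_corner above 0.08 m) or (x of jig2_center in the frame of tray_corner between 0.05 and 0.058 m and y of jig2_center in the frame of tray_corner between -0.0885 and -0.079 m and z of jig2_center in the frame of tray_corner between 0.022 and 0.032 m and angle between the x axis of jig2_center and the x axis of tray_corner, either way round below 0.05 rad and x of jig2_stone in the frame of tray_corner above 0.08 m) or (x of jig2_center in the frame of tray_corner between 0.05 and 0.058 m and y of jig2_center in the frame of tray_corner between -0.146 and -0.135 m and z of jig2_center in the frame of tray_corner between 0.022 and 0.032 m and angle between the x axis of jig2_center and the x axis of tray_corner, either way round below 0.05 rad and x of jig2_stone in the frame of tray_corner above 0.08 m)) and ((x of jig3_center in the frame of tray_corner between 0.05 and 0.058 m and y of jig3_center in the frame of tray_corner between -0.031 and -0.023 m and z of jig3_center in the frame of tray_corner between 0.022 and 0.032 m and angle between the x axis of jig3_center and the x axis of tray_corner, either way round below 0.05 rad and x of jig3_stone in the frame of tray_corner above 0.08 m) or (x of jig3_center in the frame of tray_corner between 0.05 and 0.058 m and y of jig3_center in the frame of tray_corner between -0.0885 and -0.079 m and z of jig3_center in the frame of tray_corner between 0.022 and 0.032 m and angle between the x axis of jig3_center and the x axis of tray_corner, either way round below 0.05 rad and x of jig3_stone in the frame of tray_corner above 0.08 m) or (x of jig3_center in the frame of tray_corner between 0.05 and 0.058 m and y of jig3_center in the frame of tray_corner between -0.146 and -0.135 m and z of jig3_center in the frame of tray_corner between 0.022 and 0.032 m and angle between the x axis of jig3_center and the x axis of tray_corner, either way round below 0.05 rad and x of jig3_stone in the frame of tray_corner above 0.08 m)) and ((x of jig1_center in the frame of tray_corner between 0.05 and 0.058 m and y of jig1_center in the frame of tray_corner between -0.031 and -0.023 m and z of jig1_center in the frame of tray_corner between 0.022 and 0.032 m and angle between the x axis of jig1_center and the x axis of tray_corner, either way round below 0.05 rad and x of jig1_stone in the frame of tray_corner above 0.08 m) or (x of jig2_center in the frame of tray_corner between 0.05 and 0.058 m and y of jig2_center in the frame of tray_corner between -0.031 and -0.023 m and z of jig2_center in the frame of tray_corner between 0.022 and 0.032 m and angle between the x axis of jig2_center and the x axis of tray_corner, either way round below 0.05 rad and x of jig2_stone in the frame of tray_corner above 0.08 m) or (x of jig3_center in the frame of tray_corner between 0.05 and 0.058 m and y of jig3_center in the frame of tray_corner between -0.031 and -0.023 m and z of jig3_center in the frame of tray_corner between 0.022 and 0.032 m and angle between the x axis of jig3_center and the x axis of tray_corner, either way round below 0.05 rad and x of jig3_stone in the frame of tray_corner above 0.08 m)) and (not ((x of jig1_center in the frame of tray_corner between 0.05 and 0.058 m and y of jig1_center in the frame of tray_corner between -0.146 and -0.135 m and z of jig1_center in the frame of tray_corner between 0.022 and 0.032 m and angle between the x axis of jig1_center and the x axis of tray_corner, either way round below 0.05 rad and x of jig1_stone in the frame of tray_corner above 0.08 m) or (x of jig2_center in the frame of tray_corner between 0.05 and 0.058 m and y of jig2_center in the frame of tray_corner between -0.146 and -0.135 m and z of jig2_center in the frame of tray_corner between 0.022 and 0.032 m and angle between the x axis of jig2_center and the x axis of tray_corner, either way round below 0.05 rad and x of jig2_stone in the frame of tray_corner above 0.08 m) or (x of jig3_center in the frame of tray_corner between 0.05 and 0.058 m and y of jig3_center in the frame of tray_corner between -0.146 and -0.135 m and z of jig3_center in the frame of tray_corner between 0.022 and 0.032 m and angle between the x axis of jig3_center and the x axis of tray_corner, either way round below 0.05 rad and x of jig3_stone in the frame of tray_corner above 0.08 m)) or (x of jig1_center in the frame of tray_corner between 0.05 and 0.058 m and y of jig1_center in the frame of tray_corner between -0.0885 and -0.079 m and z of jig1_center in the frame of tray_corner between 0.022 and 0.032 m and angle between the x axis of jig1_center and the x axis of tray_corner, either way round below 0.05 rad and x of jig1_stone in the frame of tray_corner above 0.08 m) or (x of jig2_center in the frame of tray_corner between 0.05 and 0.058 m and y of jig2_center in the frame of tray_corner between -0.0885 and -0.079 m and z of jig2_center in the frame of tray_corner between 0.022 and 0.032 m and angle between the x axis of jig2_center and the x axis of tray_corner, either way round below 0.05 rad and x of jig2_stone in the frame of tray_corner above 0.08 m) or (x of jig3_center in the frame of tray_corner between 0.05 and 0.058 m and y of jig3_center in the frame of tray_corner between -0.0885 and -0.079 m and z of jig3_center in the frame of tray_corner between 0.022 and 0.032 m and angle between the x axis of jig3_center and the x axis of tray_corner, either way round below 0.05 rad and x of jig3_stone in the frame of tray_corner above 0.08 m))), for 0.2 s.
3. the tray has been pressed in, has sprung back onto its latch and stays there (value of joint tray between 0.033 and 0.041 m and velocity of joint tray between -0.005 and 0.005 m/s), for 0.4 s.
4. the knob has clicked over to the green mark (value of joint knob above 1 rad), for 0.2 s.
At the end, for the whole second after the job is handed in: Gold jigs upright in the bin, flat on its floor; silver jigs flat in the tray, stones to the lamp, within 3 mm of the front wall, 0.05 rad of square, packed from the left wall (3 mm gap there, 1.5 mm more per further jig); tray latched (33 to 41 mm) and at rest; knob past 1.0 rad (all of step 1 and all of step 2 and all of step 3 and value of joint knob above 1 rad); the robot touches nothing.
It fails at once if a bystander on the bench is moved more than 30 mm (distance of any of adhesive, jar, brush, screwdriver, stone_box, dop_weight from where it was at the start of the episode above 0.03 m).
Of jig1, jig2, jig3 only 2 to 3 are there at a start; the rules pass over those that are not, and their reading is None.
At some moment in a run one of jig1, jig2, jig3 may be knocked a few centimetres aside while the robot is not near it.
It also fails if it takes over 210 s, if anything falls off the work surface, if the arm or the gripper's body presses on something with over 40 N, if the wrist force passes 120 N, or if a joint passes its speed limit or range.

ROBOT

A 6-joint arm with a two-finger parallel gripper is mounted at the origin on the work surface. World frame = base frame: x ahead of the robot, y to its left, z up, the work surface at z = 0. Lengths are in m, angles in rad, forces in N, time in s.
With the tool pointing down it reaches from about 0.375 to 0.975 m from the base axis. Payload 3.8 kg.
Tool frame: the origin (TCP) lies where the fingers leave the gripper's body, on its centre line; the fingertips stand 73 mm ahead of it and the grasp point (between the pads) lies 54 mm ahead of it (nose_length is the distance from the TCP to the fingertips, in m); z points along the fingers, y is the line along which they close (so a half turn about z gives the same grasp; the last joint's range is limited). The gripper opens to 85 mm and grips with 20 to 120 N. Pads are 22 mm wide; open, the fingers measure 114 mm over their backs; the gripper's body (76 mm by 85 mm) begins 54 mm behind the grasp point. The pads swing forward as they close: fully open they stand 13 mm farther back than shut.
Start: joints at [1.121, 0.264, 1.604, -0, 1.274, -0.037], TCP at [0.271, 0.618, 0.304] pointing down, gripper open.
Joint ranges: [-2.63, 2.63], [-0.94, 2.18], [0.31, 2.57], [-1.31, 4.45], [0, 2.66], [-2.55, 2.55]. Speed limits (rad/s): [2.57, 2.57, 3.14, 3.14, 3.14, 3.14].

INTERFACE

Orientations are given as a rotation vector (axis times angle).
In Python, from workcell import read_state, read_camera, calibration, finish_job, look_for, cut_out, tip_of, nose_length gives the robot as it stands.
- The arm moves only by the tool step_arm, never from a script. Its argument "targets" is a list of rows, each a list of 3 entries, a list of its own where there are three numbers: the turn, a rotation vector about the tool's x, y, z in rad, then the shift along the tool's x, y, z in mm, then the finger opening in mm, from 0 to 85.4. In form: [[[ax, ay, az], [x, y, z], grip], ...]. A call has 1 to 5 rows; each row shifts and turns the commanded pose from where the row before left it, along the tool's axes as they then stand; what a row does not reach is not made up. A row lasts 1/12 s, in which the tool goes at most 41.7 mm and 7.16 degrees, less where a joint would pass 70% of its speed; a pose out of reach is approached as far as the arm can. A call with a gripper value outside its range is refused whole. The fingers move at their own pace and stop on an object; "grip_force" is the grip in N (left out, the last holds). Time passes only in rows, so rows that do not move let the fingers close. It gives the time, the measured TCP pose, the force, the opening and the grip force at its end, in the units of the state.
- read_state(): the state, without advancing time (a new reading comes with each control period).
- read_camera(name): name is "scene" or "top" or "wrist"; returns the picture (400x640x3 uint8, red, green, blue); there is no depth.
- calibration(name): a dict with "camera_matrix" (3x3 intrinsics, pixels), "dist_coeffs" ([k1, k2, p1, p2, k3] as OpenCV has them; the pictures are not rectified), "R" (3x3) and "t" (3): a world point X has camera coordinates R X + t. Camera axes: x right, y down, z forward; pixel columns grow to the right and rows downward; lengths in m; the calibration is good to about 2 mm. A picture is of the moment at which its call begins: read the wrist's pose just before it. calibration takes no time and is no camera call; for the wrist camera it gives the pose at the moment of the call.
- finish_job(): hands the job in; it is judged then, once.
Trained networks look in the newest picture that a camera, given by its name, has taken for a name from the list of things; names that differ only in an ending like _2 or _b are one class to them, and where a whole thing is asked for, a point or a joint stands for the part that bears it (a point fixed in the world has none). Each returns a list of dicts, best first, with "score" (0 to 1); they miss things now and then, are a little off and sometimes report something else, mostly with a low value. They report only what shows in the picture. A call takes as long as a camera call. They do not tell look-alikes from the thing itself.
- look_for(camera, query): "extent" ([left, top, right, bottom] in pixels, round what is visible of it).
- cut_out(camera, query): "region" (400x640 bool, what is visible of it) and "extent" ([left, top, right, bottom] in pixels, round what is visible of it).
- tip_of(camera, query): "at" ([row, column] in pixels: a listed point, or the origin of a listed thing).
The state is a dict: "time": time; "q": joint angles; "joint_vel": joint speeds; "joint_torque": joint torques, N m; "tool_pos": TCP position; "tcp_rot": TCP orientation; "wrist_force": force on the tool from outside, world axes, zero at the start; "torque": the same for the moment, N m; "width": opening from 0.0 (shut) to 1.0 (fully open); "grip_force": force on a finger pad.
Only numpy, scipy, OpenCV 4.12 (cv2) and the standard library are available. Lean on these libraries where they do the work, as an engineer would, in place of code of your own. Each camera call takes 0.05 s, during which the arm holds its last target. There are 200 camera calls.

## Working session

There is one attempt and no reset: what is moved stays moved. The work goes in short steps, Python scripts to look and compute and a tool call to move; the robot and the scene stay as the last step left them, time stands still between calls to the robot, and variables do not carry over. Pictures are saved under pics/ and viewed, at most 14 in all, crops included, and the job is handed in when it is done.

Besides the shell and the picture viewer there is one more tool, called after ">>>" in YAML: its name, and indented under it one key for each argument. step_arm: Moves the arm, as the interface text tells. Its arguments: {"type":"object","properties":{"targets":{"type":"array","items":{"type":"array"}},"grip_force":{"type":"number"}},"required":["targets"]}

```bash
ls; mkdir -p pics; python3 - <<'E'
from workcell import *
import cv2,numpy as np
s=read_state();print({k:np.round(v,3).tolist() for k,v in s.items()});print(nose_length() if callable(nose_length) else nose_length)
for n in ["scene","top"]:
    im=read_camera(n);cv2.imwrite(f"pics/{n}0.png",im[:,:,::-1]);c=calibration(n);print(n,{k:np.round(v,3).tolist() for k,v in c.items()})
c=calibration("wrist");print({k:np.round(v,3).tolist() for k,v in c.items()})
E
```

```text
pics
{'time': 0.0, 'q': [1.121, 0.265, 1.605, -0.0, 1.274, -0.037], 'joint_vel': [0.0, 0.0, -0.0, 0.002, -0.002, 0.0], 'joint_torque': [0.0, -51.508, -36.732, 0.0, 0.013, -0.0], 'tool_pos': [0.271, 0.618, 0.303], 'tcp_rot': [-0.644, -3.074, 0.004], 'wrist_force': [0.318, -0.245, -0.512], 'torque': [-0.061, -0.03, -0.008], 'grip_force': 0.0, 'width': 1.001}
0.0726
scene {'camera_matrix': [[360.913, 0.0, 321.442], [0.0, 360.913, 191.86], [0.0, 0.0, 1.0]], 'dist_coeffs': [-0.08, 0.0, 0.0, 0.0, 0.0], 'R': [[-0.84, 0.543, -0.016], [0.425, 0.639, -0.641], [-0.338, -0.545, -0.768]], 't': [0.488, -0.121, 1.293]}
top {'camera_matrix': [[386.151, 0.0, 314.257], [0.0, 386.151, 196.537], [0.0, 0.0, 1.0]], 'dist_coeffs': [-0.088, 0.0, 0.0, 0.0, 0.0], 'R': [[-0.015, -1.0, 0.009], [-0.991, 0.014, -0.131], [0.131, -0.01, -0.991]], 't': [-0.104, 0.539, 1.426]}
{'camera_matrix': [[341.625, 0.0, 322.249], [0.0, 341.625, 198.748], [0.0, 0.0, 1.0]], 'dist_coeffs': [-0.055, 0.0, 0.0, 0.0, 0.0], 'R': [[0.401, 0.916, -0.001], [0.873, -0.382, 0.305], [0.278, -0.123, -0.952]], 't': [-0.674, -0.039, 0.378]}
```

View pics/top0.png

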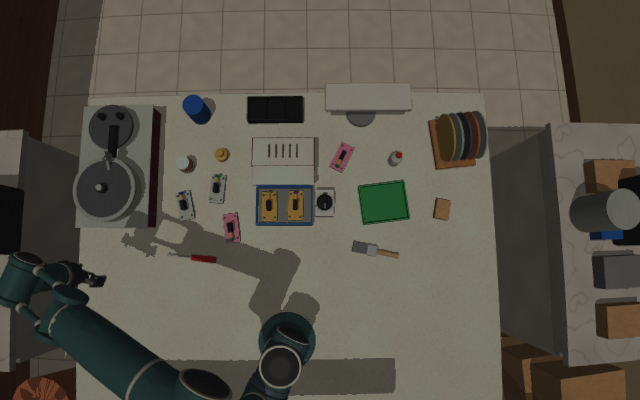

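View pics/scene0.png

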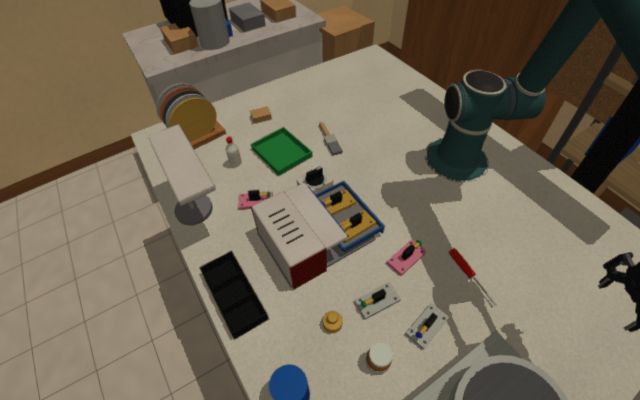

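Top view: tray at (284,204) holding gold jigs at (268,205) and (296,205); knob (325,201); green bin (384,202). Silver jigs are at (185,204) with a blue stone and (217,187) with a green stone. The pink look-alikes at (232,226) and (342,157) must be left alone. No red-stone silver jig shows.

```bash
cat > h.py <<'E'
from workcell import *
import cv2,numpy as np
from scipy.spatial.transform import Rotation as R
def ray(c,px):
    u=cv2.undistortPoints(np.array([[px]],float),c["camera_matrix"],c["dist_coeffs"])[0,0]
    d=np.array(c["R"]).T@np.array([u[0],u[1],1.]);o=-np.array(c["R"]).T@np.array(c["t"]);return o,d
def onz(c,px,z):   # pixel (col,row) -> world at height z
    o,d=ray(c,px);return o+d*(z-o[2])/d[2]
def proj(c,X):
    X=np.array(X,float).reshape(-1,3);p,_=cv2.projectPoints(X,cv2.Rodrigues(np.array(c["R"]))[0],np.array(c["t"],float),np.array(c["camera_matrix"]),np.array(c["dist_coeffs"]));return p[:,0]
def tri(c1,p1,c2,p2):
    o1,d1=ray(c1,p1);o2,d2=ray(c2,p2);A=np.stack([d1,-d2],1);s=np.linalg.lstsq(A,o2-o1,rcond=None)[0]
    a=o1+s[0]*d1;b=o2+s[1]*d2;return (a+b)/2,np.linalg.norm(a-b)
def tcp():
    s=read_state();return np.array(s["tool_pos"]),R.from_rotvec(s["tcp_rot"]).as_matrix(),s
E
python3 - <<'E'
from h import *
H=dict(jig1_center=.027,jig1_stone=.036,jig2_center=.027,jig2_stone=.036,jig3_center=.027,jig3_stone=.036,old1_center=.067,old2_center=.067,finished_bin_in=.005,tray_corner=.04,tray_front=.04,hood_edge=.107,knob_grip=.093)
for n in ["top","scene"]:
    read_camera(n);c=calibration(n)
    for q,z in H.items():
        for t in tip_of(n,q)[:3]:
            r=t["at"];print(n,q,round(t["score"],2),np.round(r,1),np.round(onz(c,[r[1],r[0]],z)[:2],3))
E
```

```text
top jig2_center 0.61 [205.4 183.7] [0.511 0.388]
top jig2_stone 0.57 [191.6 182.6] [0.563 0.391]
top jig3_center 0.72 [156.7 341.8] [ 0.693 -0.221]
top jig3_center 0.69 [191.5 213.6] [0.563 0.273]
top jig3_center 0.61 [226.3 227.5] [0.43  0.218]
top jig3_stone 0.91 [176.3 216.7] [0.621 0.26 ]
top jig3_stone 0.83 [164.2 335.5] [ 0.661 -0.195]
top jig3_stone 0.69 [235.7 231.9] [0.394 0.199]
top old2_center 0.73 [202.6 291.2] [ 0.512 -0.026]
top old2_center 0.46 [208.1 437.7] [ 0.483 -0.572]
top finished_bin_in 0.64 [204.6 385.3] [ 0.506 -0.387]
top tray_corner 0.66 [222.  256.9] [0.444 0.104]
top tray_front 0.56 [226.4 286.4] [ 0.426 -0.006]
top hood_edge 0.91 [185.8 282.1] [0.569 0.004]
top knob_grip 0.75 [200.2 326.6] [ 0.516 -0.156]
top knob_grip 0.75 [205.9 294.1] [ 0.497 -0.038]
top knob_grip 0.35 [260.8 191.3] [0.303 0.333]
scene jig1_center 0.64 [175.6 312.3] [ 0.491 -0.195]
scene jig1_stone 0.37 [173.3 314.1] [ 0.485 -0.194]
scene jig2_center 0.59 [322.1 427.2] [0.514 0.386]
scene jig2_stone 0.59 [333.4 420.7] [0.551 0.399]
scene jig3_center 0.89 [297.8 375.7] [0.582 0.262]
scene jig3_center 0.86 [193.9 251.5] [ 0.698 -0.237]
scene jig3_center 0.68 [250.5 409.7] [0.413 0.204]
scene jig3_stone 0.85 [241.1 417.9] [0.377 0.197]
scene jig3_stone 0.63 [304.  363.5] [0.621 0.261]
scene jig3_stone 0.62 [220.6 355.9] [0.483 0.039]
scene old1_center 0.65 [153.8 280.6] [ 0.546 -0.309]
scene old1_center 0.64 [222.8 356.7] [0.5   0.064]
scene old2_center 0.68 [197.7 337.2] [ 0.494 -0.044]
scene finished_bin_in 0.62 [152.8 279.2] [ 0.522 -0.376]
scene tray_corner 0.74 [229.6 385.2] [0.433 0.115]
scene tray_corner 0.38 [222.6 354.3] [0.493 0.045]
scene tray_front 0.8 [201.2 364.2] [ 0.42  -0.004]
scene hood_edge 0.96 [211.  325.6] [0.568 0.004]
scene knob_grip 0.64 [174.9 313. ] [ 0.518 -0.144]
scene knob_grip 0.22 [305.2 361.1] [0.646 0.277]
```

>>> step_arm:
  targets:
    - [[0,0,-0.1],[0,0,-5],85]
    - [[0,0,-0.1],[0,0,-5],85]
    - [[0,0,-0.1],[0,0,-5],85]
    - [[0,0,-0.11],[0,0,-5],85]

```text
time: 1.83
tool_pos: [0.2708, 0.6183, 0.3241]
tcp_rot: [0.004, -3.142, 0.0]
wrist_force: [0.4, -0.7, -0.1]
width: 0.996
grip_force: 0.0
```

>>> step_arm:
  targets:
    - [[0,0,0],[-11,-38,0],85]
    - [[0,0,0],[-11,-38,0],85]
    - [[0,0,0],[-11,-38,0],85]
    - [[0,0,0],[-11,-38,0],85]
    - [[0,0,0],[-11,-38,0],85]

```text
time: 2.25
tool_pos: [0.3253, 0.4265, 0.3239]
tcp_rot: [0.003, 3.141, 0.0]
wrist_force: [1.4, -1.0, 0.3]
width: 1.0
grip_force: 0.0
```

>>> step_arm:
  targets:
    - [[0,0,0],[-11,-38,0],50]
    - [[0,0,0],[-11,-38,0],50]
    - [[0,0,0],[-11,-38,0],50]
    - [[0,0,0],[-11,-38,0],50]
    - [[0,0,0],[-11,-38,0],50]

```text
time: 2.67
tool_pos: [0.3798, 0.2362, 0.3242]
tcp_rot: [0.004, 3.141, 0.001]
wrist_force: [1.3, 0.9, -0.1]
width: 0.582
grip_force: 0.0
```

>>> step_arm:
  targets:
    - [[0,0,0],[-11,-38,0],36]
    - [[0,0,0],[-11,-38,0],36]
    - [[0,0,0],[-11,-38,0],36]
    - [[0,0,0],[-11,-38,0],36]
    - [[0,0,0],[-11,-38,0],36]

```text
time: 3.08
tool_pos: [0.4342, 0.0459, 0.3244]
tcp_rot: [0.004, 3.14, 0.0]
wrist_force: [1.0, -0.5, 0.3]
width: 0.421
grip_force: 0.0
```

```bash
cat >> h.py <<'E'
def status():
    p,M,s=tcp();print("t",round(s["time"],2),"tcp",np.round(p,4),"xaxis",np.round(M[:,0],3),"yawy",round(np.degrees(np.arctan2(M[1,1],M[0,1])),2),"tilt",np.round(M[:,2],3),"F",np.round(s["wrist_force"],1),"w",round(s["width"]*85.4,1),"q",np.round(s["q"],2));return p,M,s
E
python3 - <<'E'
from h import *
status();c=calibration("wrist");im=read_camera("wrist");cv2.imwrite("pics/w1.png",im[:,:,::-1])
H=dict(jig1_center=.027,jig2_center=.027,jig2_stone=.036,jig3_center=.027,jig3_stone=.036,old1_center=.067,old2_center=.067,finished_bin_in=.005,tray_corner=.04,tray_front=.04,hood_edge=.107,knob_grip=.093)
for q,z in H.items():
    for t in tip_of("wrist",q)[:3]:
        r=t["at"];print(q,round(t["score"],2),np.round(r,1),np.round(onz(c,[r[1],r[0]],z)[:2],3))
E
```

```text
t 3.08 tcp [0.4342 0.0459 0.3244] xaxis [-1.     0.003 -0.001] yawy 89.84 tilt [ 0.001  0.    -1.   ] F [ 1.  -0.5  0.3] w 35.9 q [ 0.05 -0.22  2.06  0.    1.3  -1.52]
jig1_center 0.5 [320.2 563.8] [0.644 0.366]
jig2_center 0.96 [228.9 605.9] [0.513 0.389]
jig2_center 0.15 [254.1 127.2] [ 0.543 -0.191]
jig2_stone 0.95 [260.7 607. ] [0.551 0.394]
jig2_stone 0.5 [172.4 376.2] [0.441 0.104]
jig3_center 0.94 [159.6 473.1] [0.429 0.211]
jig3_center 0.7 [352.5 128.1] [ 0.693 -0.22 ]
jig3_center 0.64 [276.9 499.2] [0.576 0.265]
jig3_stone 0.65 [116.  474.4] [0.381 0.203]
jig3_stone 0.61 [311.4 491.7] [0.62  0.258]
old1_center 0.58 [237.2 333.3] [0.503 0.057]
old2_center 0.76 [239.1 239.7] [ 0.505 -0.041]
old2_center 0.23 [175.6 378.6] [0.437 0.101]
tray_corner 0.7 [176.8 378.6] [0.445 0.106]
tray_corner 0.16 [229.8 605.8] [0.509 0.377]
tray_front 0.81 [164.3 283. ] [0.431 0.004]
hood_edge 0.71 [315.2 279.2] [0.57  0.002]
knob_grip 0.82 [250.6 130.2] [ 0.506 -0.145]
```

View pics/w1.png

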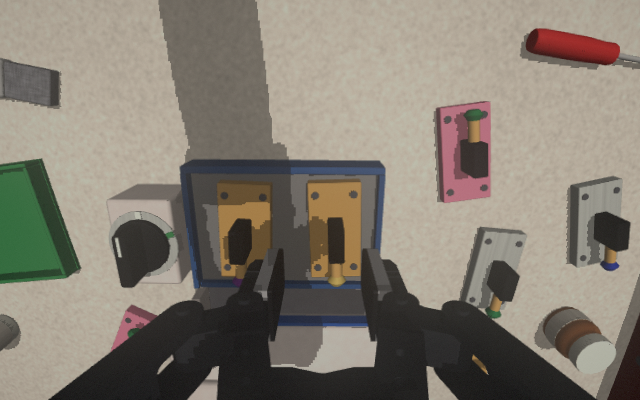

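Wrist view (image rows grow toward +x): gold jigs at (335,230) with yellow stone and (244,230) with violet stone. The blue tray's front wall is along row ~165, the knob is at (140,245) and the bin at the left. The silver jigs are at (495,270) green and (605,225) blue. The pink look-alike is at (465,150).

```bash
python3 - <<'E'
from h import *
c=calibration("wrist")
P=lambda n,px,z: print(n,np.round(onz(c,px,z),4))
for n,px in dict(o1a=(308,180),o1b=(361,180),o1c=(312,279),o1d=(360,277),o2a=(219,183),o2b=(271,183)).items(): P(n,px,.056)
for n,px in dict(r1a=(329,219),r1b=(345,219),).items(): P(n,px,.094)
for n,px in dict(fl=(192,173),fr=(375,173)).items(): P(n,px,.054)
for n,px in dict(ofl=(181,164),ofr=(384,163)).items(): P(n,px,.054)
P("hoodL",(192,324),.125);P("hoodR",(379,320),.125)
for n,px in dict(b1=(41,160),b2=(79,272)).items(): P(n,px,.028)
ct=calibration("top")
for n,px in dict(bTL=(359,186),bTR=(404,180),bBR=(409,219),bBL=(362,223)).items(): print(n,np.round(onz(ct,px,.028),4))
E
```

```text
o1a [0.4435 0.0339 0.056 ]
o1b [0.4435 0.0879 0.056 ]
o1c [0.5581 0.0368 0.056 ]
o1d [0.5556 0.0906 0.056 ]
o2a [ 0.4465 -0.0573  0.056 ]
o2b [ 0.4466 -0.0039  0.056 ]
r1a [0.4712 0.0547 0.094 ]
r1b [0.4713 0.0696 0.094 ]
fl [ 0.4363 -0.085   0.054 ]
fr [0.4367 0.1021 0.054 ]
ofl [ 0.4269 -0.0953  0.054 ]
ofr [0.4263 0.1108 0.054 ]
hoodL [ 0.566  -0.0753  0.125 ]
hoodR [0.5608 0.1014 0.125 ]
b1 [ 0.4263 -0.268   0.028 ]
b2 [ 0.5679 -0.2546  0.028 ]
bTL [ 0.5768 -0.2841  0.028 ]
bTR [ 0.598  -0.4591  0.028 ]
bBR [ 0.4473 -0.4715  0.028 ]
bBL [ 0.435  -0.2913  0.028 ]
```

>>> step_arm:
  targets:
    - [[0,0,0],[-33,8,0],40]
    - [[0,0,0],[-34,8,40],40]
    - [[0,0,0],[0,0,40],40]
    - [[0,0,0],[0,0,40],40]
    - [[0,0,0],[0,0,30],40]

```text
time: 4.15
tool_pos: [0.493, 0.0625, 0.1795]
tcp_rot: [-0.003, -3.139, 0.0]
wrist_force: [-0.7, 0.1, 0.2]
width: 0.47
grip_force: 0.0
```

>>> step_arm:
  targets:
    - [[0,0,0],[0,0,20],40]
    - [[0,0,0],[0,0,15],40]
    - [[0,0,0],[0,0,5],40]
    - [[0,0,0],[0,0,0],40]

```text
time: 4.48
tool_pos: [0.4927, 0.0622, 0.1409]
tcp_rot: [-0.003, -3.138, 0.0]
wrist_force: [-0.1, -0.9, -0.5]
width: 0.471
grip_force: 0.0
```

>>> step_arm:
  targets:
    - [[0,0,0],[0,0,0],5]
    - [[0,0,0],[0,0,0],5]
    - [[0,0,0],[0,0,0],5]
    - [[0,0,0],[0,0,0],5]
    - [[0,0,0],[0,0,0],5]
  grip_force: 40

```text
time: 4.9
tool_pos: [0.4951, 0.0621, 0.1441]
tcp_rot: [0.005, 3.138, 0.001]
wrist_force: [0.3, 0.0, 4.7]
width: 0.179
grip_force: 43.4
```

```bash
python3 - <<'E'
from h import *
p,M,s=status();print(s["grip_force"])
im=read_camera("wrist");cv2.imwrite("pics/w2.png",im[:,:,::-1])
E
```

```text
t 4.9 tcp [0.4951 0.0621 0.1441] xaxis [-1.     0.003 -0.003] yawy 89.83 tilt [ 0.003  0.    -1.   ] F [0.3 0.  4.7] w 15.3 q [ 0.07  0.09  2.13  0.    0.92 -1.49]
43.37399661540985
```

View pics/w2.png

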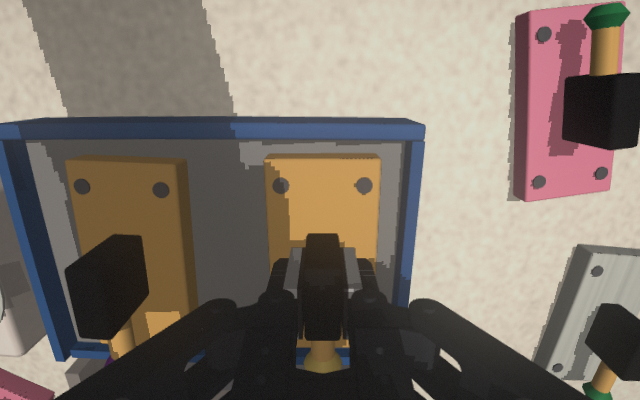

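```bash
python3 - <<'E'
from h import *
print(nose_length() if callable(nose_length) else nose_length)
E
```

```text
0.0726
```

>>> step_arm:
  targets:
    - [[0,0,0],[0,0,-10],5]
    - [[0,0,0],[0,0,0],5]
  grip_force: 50

```text
time: 5.12
tool_pos: [0.4945, 0.062, 0.1539]
tcp_rot: [0.005, 3.14, 0.0]
wrist_force: [1.1, -0.9, -2.3]
width: 0.183
grip_force: 48.8
```

>>> step_arm:
  targets:
    - [[0,0,0],[0,0,-35],5]
    - [[0,0,0],[0,0,-35],5]
    - [[0,0,0],[0,-20,-35],5]
    - [[0,0,0],[0,-35,-10],5]
    - [[0,0,0],[0,-35,0],5]

```text
time: 5.53
tool_pos: [0.4959, -0.0285, 0.2724]
tcp_rot: [-0.0, 3.133, -0.001]
wrist_force: [1.1, -0.1, -3.0]
width: 0.177
grip_force: 49.4
```

>>> step_arm:
  targets:
    - [[0,0,0],[0,-35,0],5]
    - [[0,0,0],[0,-35,0],5]
    - [[0,0,0],[0,-35,0],5]
    - [[0,0,0],[0,-35,0],5]
    - [[0,0,0],[5,-35,0],5]

```text
time: 5.95
tool_pos: [0.488, -0.2046, 0.2673]
tcp_rot: [0.004, 3.141, 0.0]
wrist_force: [0.9, 0.5, -2.4]
width: 0.17
grip_force: 49.4
```

>>> step_arm:
  targets:
    - [[0,0,0],[0,-35,0],5]
    - [[0,0,0],[0,-35,0],5]
    - [[0,0,0],[0,-35,0],5]
    - [[0,0,0],[0,-35,0],5]
    - [[0,0,0],[0,0,0],5]

```text
time: 6.37
tool_pos: [0.4871, -0.3488, 0.2673]
tcp_rot: [0.011, 3.141, -0.006]
wrist_force: [-0.4, 0.7, -1.0]
width: 0.178
grip_force: 49.7
```

```bash
python3 - <<'E'
from h import *
status();c=calibration("wrist");im=read_camera("wrist");cv2.imwrite("pics/w3.png",im[:,:,::-1])
for t in tip_of("wrist","finished_bin_in"): 
    r=t["at"];print(t["score"],r,onz(c,[r[1],r[0]],.005))
np.save("cw3.npy",c,allow_pickle=True)
E
```

```text
t 6.37 tcp [ 0.4871 -0.3488  0.2673] xaxis [-1.     0.007 -0.   ] yawy 89.62 tilt [ 0.    -0.004 -1.   ] F [-0.4  0.7 -1. ] w 15.2 q [-0.66  0.15  1.81 -0.    1.18 -2.22]
```

View pics/w3.png

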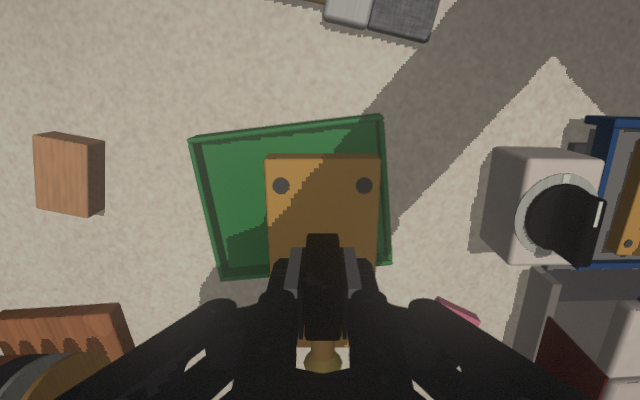

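The bin's rim corners show at (189,140), (382,115), (391,263) and (220,279), and the held jig is square in the grip.

```bash
python3 - <<'E'
from h import *
c=calibration("wrist")
P=[onz(c,p,.028)[:2] for p in [(189,140),(382,115),(391,263),(220,279)]];P=np.array(P);print(P.round(4),P.mean(0).round(4))
print(np.linalg.norm(np.diff(np.vstack([P,P[:1]]),axis=0),axis=1))
e=P[1]-P[0];print(np.arctan2(-e[0],e[1]));e=P[3]-P[0];print(np.arctan2(e[1],e[0]))
e=P[2]-P[1];print(np.arctan2(e[1],e[0]))
E
```

```text
[[ 0.4505 -0.4644]
 [ 0.4298 -0.2913]
 [ 0.5755 -0.2753]
 [ 0.593  -0.4501]] [ 0.5122 -0.3703]
[0.17434631 0.14649538 0.17566106 0.1432338 ]
0.11852026878086393
0.100343632593796
0.10951487638249578
```

>>> step_arm:
  targets:
    - [[0,0,0],[-12,-30,0],5]
    - [[0,0,0],[-12,-29,0],5]
    - [[0,0,-0.11],[0,0,0],5]
    - [[0,0,0],[0,0,35],5]
    - [[0,0,0],[0,0,35],5]

```text
time: 6.88
tool_pos: [0.5138, -0.4026, 0.1999]
tcp_rot: [-0.17, 3.132, -0.007]
wrist_force: [0.7, 0.0, -2.5]
width: 0.171
grip_force: 50.1
```

>>> step_arm:
  targets:
    - [[0,0,0],[0,0,35],5]
    - [[0,0,0],[0,0,30],5]
    - [[0,0,0],[0,0,12],5]
    - [[0,0,0],[0,0,5],5]
    - [[0,0,0],[0,0,0],5]

```text
time: 7.3
tool_pos: [0.5114, -0.4009, 0.1145]
tcp_rot: [0.17, -3.135, -0.003]
wrist_force: [-0.2, 1.0, -2.1]
width: 0.181
grip_force: 50.0
```

```bash
python3 - <<'E'
from h import *
status()
E
```

```text
t 7.3 tcp [ 0.5114 -0.4009  0.1145] xaxis [-0.994 -0.108  0.002] yawy 96.19 tilt [-0.002  0.002 -1.   ] F [-0.2  1.  -2.1] w 15.5 q [-0.7   0.39  1.81  0.    0.94 -2.38]
```

>>> step_arm:
  targets:
    - [[0,0,0],[0,0,4],5]
    - [[0,0,0],[0,0,2],5]
    - [[0,0,0],[0,0,0],5]

```text
time: 7.55
tool_pos: [0.5126, -0.4028, 0.1114]
tcp_rot: [-0.168, 3.135, -0.003]
wrist_force: [0.2, -0.3, -1.4]
width: 0.175
grip_force: 50.0
```

>>> step_arm:
  targets:
    - [[0,0,0],[0,0,0],36]
    - [[0,0,0],[0,0,0],36]
    - [[0,0,0],[0,0,-5],36]
    - [[0,0,0],[0,0,-40],36]
    - [[0,0,0],[0,0,-40],36]

```text
time: 7.97
tool_pos: [0.5099, -0.4008, 0.1928]
tcp_rot: [0.168, -3.132, -0.007]
wrist_force: [0.7, -0.7, 0.1]
width: 0.423
grip_force: 0.0
```

>>> step_arm:
  targets:
    - [[0,0,0.11],[0,0,-40],36]
    - [[0,0,0],[0,35,-40],36]
    - [[0,0,0],[0,40,0],36]
    - [[0,0,0],[0,40,0],36]
    - [[0,0,0],[0,40,0],36]

```text
time: 8.38
tool_pos: [0.5124, -0.254, 0.2684]
tcp_rot: [0.007, 3.138, -0.003]
wrist_force: [0.6, -0.2, -1.1]
width: 0.421
grip_force: 0.0
```

>>> step_arm:
  targets:
    - [[0,0,0],[2,40,0],36]
    - [[0,0,0],[2,40,0],36]
    - [[0,0,0],[2,40,0],36]
    - [[0,0,0],[2,40,0],36]
    - [[0,0,0],[0,40,0],36]

```text
time: 8.8
tool_pos: [0.5041, -0.053, 0.2671]
tcp_rot: [0.005, 3.14, -0.0]
wrist_force: [0.1, -0.3, -0.4]
width: 0.42
grip_force: 0.0
```

```bash
python3 - <<'E'
from h import *
status();c=calibration("wrist");im=read_camera("wrist");cv2.imwrite("pics/w4.png",im[:,:,::-1])
for q in ["old2_center","old1_center"]:
  for t in tip_of("wrist",q): 
    r=t["at"];print(q,t["score"],r,onz(c,[r[1],r[0]],.067))
im=read_camera("top")
for q in ["old2_center","old1_center"]:
  for t in tip_of("top",q): 
    r=t["at"];print(q,t["score"],r,onz(calibration("top"),[r[1],r[0]],.067))
E
```

```text
t 8.8 tcp [ 0.5041 -0.053   0.2671] xaxis [-1.     0.003 -0.002] yawy 89.81 tilt [ 0.002 -0.    -1.   ] F [ 0.1 -0.3 -0.4] w 35.8 q [-0.15 -0.03  2.    0.    1.17 -1.72]
old2_center 0.71 [191.1, 337.1] [ 0.50570498 -0.04120991  0.067     ]
old2_center 0.71 [205.3, 294.6] [ 0.50167594 -0.03871938  0.067     ]
old1_center 0.58 [200.4, 392.3] [ 0.51485156 -0.40180924  0.067     ]
```

View pics/w4.png

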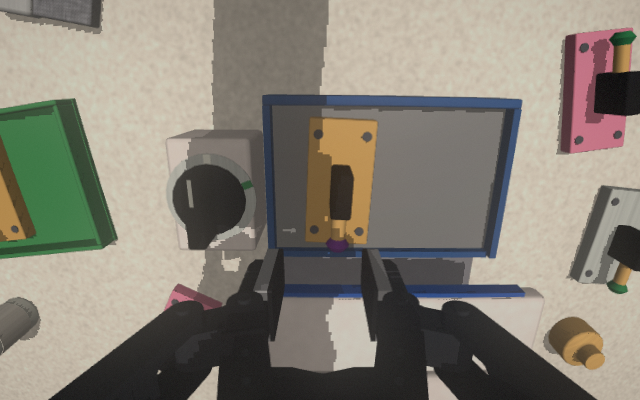

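The violet gold jig is at (340,180) with base corners (310,119), (377,122), (369,243), (305,241). The rest of the tray is empty, and old1's edge shows in the bin at the left.

```bash
python3 - <<'E'
from h import *
c=calibration("wrist")
P=np.array([onz(c,p,.056)[:2] for p in [(310,119),(377,122),(369,243),(305,241)]]);print(P.round(4),P.mean(0).round(4))
for a,b in [(0,3),(1,2)]:
    e=P[b]-P[a];print(np.arctan2(e[1],e[0]),np.linalg.norm(e))
T=np.array([onz(c,p,.054)[:2] for p in [(264,96),(521,100),(273,106),(510,109)]]);print(T.round(4))
K=np.array([onz(c,p,.109)[:2] for p in [(188,180),(192,209)]]);print("line",K.round(4))
E
```

```text
[[ 0.4491 -0.0655]
 [ 0.4516 -0.0118]
 [ 0.5581 -0.0141]
 [ 0.5559 -0.0715]] [ 0.5037 -0.0407]
-0.05563935570721754 0.1069124145566537
-0.022204291402537057 0.10650998840148303
[[ 0.4312 -0.1019]
 [ 0.4335  0.1051]
 [ 0.4389 -0.0951]
 [ 0.4407  0.0969]]
line [[ 0.4853 -0.1484]
 [ 0.5065 -0.1481]]
```

>>> step_arm:
  targets:
    - [[0,0,0.035],[0,12,30],36]
    - [[0,0,0],[0,0,35],36]
    - [[0,0,0],[0,0,30],36]
    - [[0,0,0],[0,0,20],36]
    - [[0,0,0],[0,0,7],36]

```text
time: 9.52
tool_pos: [0.5021, -0.0441, 0.1401]
tcp_rot: [-0.063, -3.134, -0.001]
wrist_force: [-1.1, 0.2, 0.0]
width: 0.42
grip_force: 0.0
```

>>> step_arm:
  targets:
    - [[0,0,0],[0,0,0],36]
    - [[0,0,0],[0,0,0],5]
    - [[0,0,0],[0,0,0],5]
    - [[0,0,0],[0,0,0],5]
    - [[0,0,0],[0,0,0],5]
  grip_force: 45

```text
time: 9.93
tool_pos: [0.5058, -0.0431, 0.1455]
tcp_rot: [0.059, 3.138, -0.001]
wrist_force: [0.4, -0.2, 0.6]
width: 0.172
grip_force: 48.8
```

>>> step_arm:
  targets:
    - [[0,0,0],[0,0,0],5]

```text
time: 10.02
tool_pos: [0.5058, -0.0431, 0.1455]
tcp_rot: [0.059, 3.138, -0.001]
wrist_force: [-0.4, -1.6, 3.5]
width: 0.176
grip_force: 49.0
```

>>> step_arm:
  targets:
    - [[0,0,-0.037],[0,0,-35],5]
    - [[0,0,0],[0,0,-40],5]
    - [[0,0,0],[0,0,-40],5]
    - [[0,0,0],[0,-34,-5],5]
    - [[0,0,0],[0,-37,0],5]

```text
time: 10.43
tool_pos: [0.5072, -0.1132, 0.2692]
tcp_rot: [-0.006, 3.132, -0.003]
wrist_force: [0.9, -0.7, -2.4]
width: 0.176
grip_force: 48.4
```

>>> step_arm:
  targets:
    - [[0,0,0],[0,-37,0],5]
    - [[0,0,0],[0,-37,0],5]
    - [[0,0,0],[0,-37,0],5]
    - [[0,0,0],[0,-37,0],5]
    - [[0,0,0],[0,-37,0],5]

```text
time: 10.85
tool_pos: [0.504, -0.3001, 0.264]
tcp_rot: [0.001, 3.141, 0.0]
wrist_force: [1.0, 0.6, -1.6]
width: 0.178
grip_force: 48.4
```

>>> step_arm:
  targets:
    - [[0,0,0],[-3,-37,0],5]
    - [[0,0,-0.11],[0,0,0],5]
    - [[0,0,0],[0,0,0],5]

```text
time: 11.1
tool_pos: [0.507, -0.3376, 0.2636]
tcp_rot: [0.171, -3.137, -0.0]
wrist_force: [0.3, 1.6, -1.7]
width: 0.173
grip_force: 48.3
```

```bash
python3 - <<'E'
from h import *
status()
E
```

```text
t 11.1 tcp [ 0.507  -0.3376  0.2636] xaxis [-0.994 -0.109  0.   ] yawy 96.25 tilt [-0.  0. -1.] F [ 0.3  1.6 -1.7] w 14.8 q [-0.63  0.17  1.79  0.    1.18 -2.31]
```

Lower 152 mm and release.

>>> step_arm:
  targets:
    - [[0,0,0],[0,0,38],5]
    - [[0,0,0],[0,0,38],5]
    - [[0,0,0],[0,0,38],5]
    - [[0,0,0],[0,0,25],5]
    - [[0,0,0],[0,0,8],5]

```text
time: 11.52
tool_pos: [0.5042, -0.3319, 0.1114]
tcp_rot: [0.169, -3.129, -0.011]
wrist_force: [-0.5, -0.2, -2.8]
width: 0.179
grip_force: 48.2
```

>>> step_arm:
  targets:
    - [[0,0,0],[0,0,4],5]
    - [[0,0,0],[0,0,0],5]
    - [[0,0,0],[0,0,0],5]

```text
time: 11.77
tool_pos: [0.5087, -0.3359, 0.1147]
tcp_rot: [-0.171, 3.134, -0.003]
wrist_force: [0.4, -0.2, -1.0]
width: 0.176
grip_force: 48.4
```

>>> step_arm:
  targets:
    - [[0,0,0],[0,0,0],36]
    - [[0,0,0],[0,0,0],36]
    - [[0,0,0],[0,0,-5],36]
    - [[0,0,0],[0,0,-40],36]
    - [[0,0,0],[0,0,-40],36]

```text
time: 12.18
tool_pos: [0.5058, -0.3345, 0.1968]
tcp_rot: [0.171, -3.133, -0.006]
wrist_force: [1.3, -0.7, -0.3]
width: 0.42
grip_force: 0.0
```

>>> step_arm:
  targets:
    - [[0,0,0.11],[0,0,-40],36]
    - [[0,0,0],[0,0,-40],36]
    - [[0,0,0],[0,40,0],36]
    - [[0,0,0],[0,40,0],36]
    - [[0,0,0],[0,40,0],36]

```text
time: 12.6
tool_pos: [0.5081, -0.2154, 0.2809]
tcp_rot: [0.005, 3.137, -0.003]
wrist_force: [0.4, 0.8, -0.7]
width: 0.423
grip_force: 0.0
```

```bash
python3 - <<'E'
from h import *
status();im=read_camera("top");a=cv2.resize(im[140:270,160:440],None,fx=2.8,fy=2.8,interpolation=cv2.INTER_CUBIC)
cv2.imwrite("pics/t5.png",a[:,:,::-1]);c=calibration("top")
H=dict(old1_center=.032,old2_center=.032,jig1_center=.027,jig2_center=.027,jig2_stone=.036,jig3_center=.027,jig3_stone=.036)
for q,z in H.items():
  for t in tip_of("top",q): 
    r=t["at"];print(q,round(t["score"],2),r,onz(c,[r[1],r[0]],z))
E
```

```text
t 12.6 tcp [ 0.5081 -0.2154  0.2809] xaxis [-1.     0.003 -0.005] yawy 89.81 tilt [ 0.005 -0.002 -1.   ] F [ 0.4  0.8 -0.7] w 36.2 q [-0.45  0.04  1.9   0.    1.19 -2.01]
old1_center 0.91 [200.5, 391.6] [ 0.51866877 -0.40663104  0.032     ]
old1_center 0.64 [189.3, 217.3] [0.57087302 0.2576116  0.032     ]
old2_center 0.67 [202.4, 373.9] [ 0.51235379 -0.33851561  0.032     ]
jig1_center 0.74 [188.0, 214.8] [0.57682751 0.26860116 0.027     ]
jig2_center 0.58 [205.0, 183.6] [0.51278461 0.38810513 0.027     ]
jig2_stone 0.89 [190.9, 182.9] [0.5660024  0.38943778 0.036     ]
jig3_center 0.77 [186.9, 214.5] [0.58111469 0.26984881 0.027     ]
jig3_center 0.59 [231.1, 231.9] [0.4112615  0.20061762 0.027     ]
jig3_center 0.53 [158.7, 344.2] [ 0.68456461 -0.23016417  0.027     ]
jig3_center 0.18 [184.7, 283.6] [0.58585181 0.0043411  0.027     ]
jig3_stone 0.8 [177.2, 217.6] [0.61705144 0.25640027 0.036     ]
jig3_stone 0.78 [239.2, 234.3] [0.38048871 0.18946329 0.036     ]
jig3_stone 0.58 [166.2, 335.5] [ 0.65347405 -0.19519923  0.036     ]
```

View pics/t5.png

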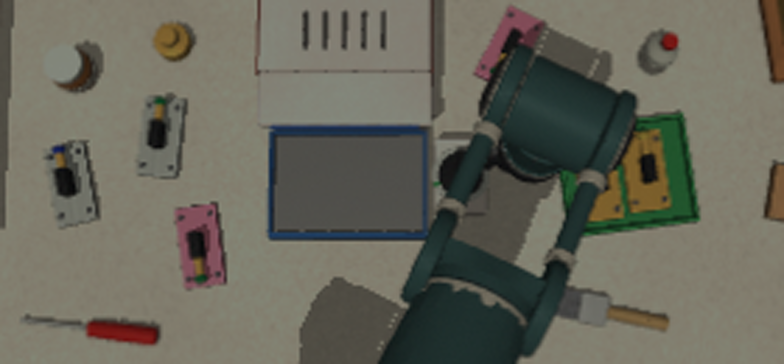

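Both gold jigs sit in the bin (crop 605,180 and 648,165). The silver jigs are at (162,135) with a green stone and (72,180) with a blue stone; the pink one at (202,245) is not ours.

>>> step_arm:
  targets:
    - [[0,0,0],[0,38,0],36]
    - [[0,0,0],[0,38,0],36]
    - [[0,0,0],[0,38,0],36]
    - [[0,0,0],[0,38,0],36]
    - [[0,0,0],[0,38,0],36]

```text
time: 13.42
tool_pos: [0.5078, -0.0254, 0.2778]
tcp_rot: [0.006, 3.141, -0.0]
wrist_force: [0.0, 0.2, 0.5]
width: 0.418
grip_force: 0.0
```

>>> step_arm:
  targets:
    - [[0,0,0],[0,38,0],36]
    - [[0,0,0],[0,38,0],36]
    - [[0,0,0],[0,38,0],36]
    - [[0,0,0],[0,38,0],36]
    - [[0,0,0],[0,38,0],36]

```text
time: 13.83
tool_pos: [0.5083, 0.1652, 0.2779]
tcp_rot: [0.004, 3.141, -0.0]
wrist_force: [0.9, -0.5, 0.1]
width: 0.422
grip_force: 0.0
```

>>> step_arm:
  targets:
    - [[0,0,0],[-10,38,0],36]
    - [[0,0,0],[-10,38,0],36]
    - [[0,0,0],[-10,20,0],36]
    - [[0,0,0],[0,0,0],36]

```text
time: 14.17
tool_pos: [0.54, 0.2636, 0.2777]
tcp_rot: [-0.002, 3.14, 0.003]
wrist_force: [-0.1, -0.6, -0.1]
width: 0.421
grip_force: 0.0
```

```bash
python3 - <<'E'
from h import *
status();c=calibration("wrist");im=read_camera("wrist");cv2.imwrite("pics/w6.png",im[:,:,::-1])
for q,z in dict(jig1_center=.027,jig2_center=.027,jig2_stone=.036,jig3_center=.027,jig3_stone=.036).items():
  for t in tip_of("wrist",q): 
    r=t["at"];print(q,round(t["score"],2),r,onz(c,[r[1],r[0]],z))
E
```

```text
t 14.17 tcp [0.54   0.2636 0.2777] xaxis [-1.    -0.001 -0.001] yawy 90.06 tilt [ 0.001  0.002 -1.   ] F [-0.1 -0.6 -0.1] w 36.0 q [ 0.41  0.14  1.8   0.    1.2  -1.16]
jig2_center 0.78 [143.2, 456.1] [0.50927882 0.38992406 0.027     ]
jig3_center 0.89 [209.1, 323.3] [0.57510691 0.26483192 0.027     ]
jig3_center 0.67 [47.9, 258.6] [0.42664432 0.20831445 0.027     ]
jig3_stone 0.69 [188.0, 463.9] [0.55062237 0.39897188 0.036     ]
```

View pics/w6.png

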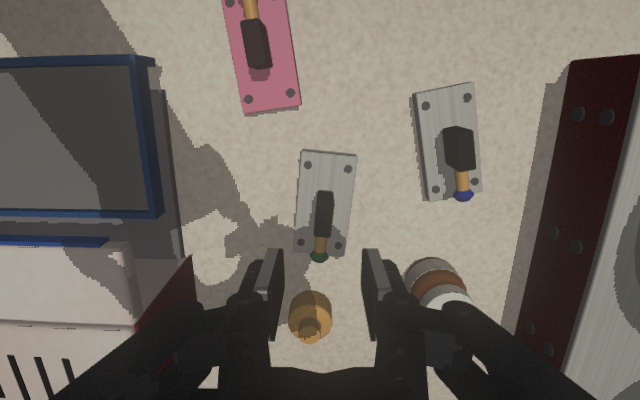

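The green-stone silver jig lies at (325,205) and the blue-stone one at (448,145). The brass weight (310,317) and jar (440,285) lie beyond them.

```bash
cat >> h.py <<'E'
def rect(c,px,z):
    P=np.array([onz(c,p,z)[:2] for p in px]);m=P.mean(0)
    e=(P[3]-P[0])+(P[2]-P[1]);yaw=np.arctan2(e[1],e[0]);f=(P[1]-P[0])+(P[2]-P[3])
    print("centre",m.round(4),"yaw",round(yaw,3),"yawf",round(np.arctan2(-f[0],f[1]),3),"len",np.linalg.norm(e)/2,np.linalg.norm(f)/2);return m,yaw
E
python3 - <<'E'
from h import *
c=calibration("wrist")
rect(c,[(302,150),(357,155),(346,256),(294,252)],.016);rect(c,[(413,94),(474,83),(482,191),(429,201)],.016)
# tray left-front corner (inner at rim z .054) visible
for p in [(135,63),(157,62)]: print(onz(c,p,.054))
E
```

```text
centre [0.5727 0.2606] yaw -0.089 yawf -0.091 len 0.10992802301161682 0.05490663236219449
centre [0.5102 0.383 ] yaw 0.215 yawf 0.188 len 0.10743711337667838 0.05627221753174166
[0.43629993 0.10574594 0.054     ]
[0.43600521 0.1242909  0.054     ]
```

>>> step_arm:
  targets:
    - [[0,0,0],[-33,-2,10],36]
    - [[0,0,0.09],[0,0,35],36]
    - [[0,0,0],[0,0,38],36]
    - [[0,0,0],[0,0,35],36]
    - [[0,0,0],[0,0,30],36]

```text
time: 14.88
tool_pos: [0.5702, 0.2565, 0.1278]
tcp_rot: [-0.146, -3.137, 0.001]
wrist_force: [-0.3, 1.1, -0.7]
width: 0.416
grip_force: 0.0
```

>>> step_arm:
  targets:
    - [[0,0,0],[0,0,17],36]
    - [[0,0,0],[0,0,7],36]
    - [[0,0,0],[0,0,0],36]
    - [[0,0,0],[0,0,0],36]

```text
time: 15.22
tool_pos: [0.5713, 0.2577, 0.1066]
tcp_rot: [0.144, 3.138, 0.0]
wrist_force: [-0.5, -0.3, 0.1]
width: 0.422
grip_force: 0.0
```

```bash
python3 - <<'E'
from h import *
status();c=calibration("wrist");im=read_camera("wrist");cv2.imwrite("pics/w7.png",im[:,:,::-1])
E
```

```text
t 15.22 tcp [0.5713 0.2577 0.1066] xaxis [-0.996  0.092 -0.001] yawy 84.75 tilt [ 0.001  0.    -1.   ] F [-0.5 -0.3  0.1] w 36.0 q [ 0.38  0.36  1.87 -0.    0.91 -1.09]
```

View pics/w7.png

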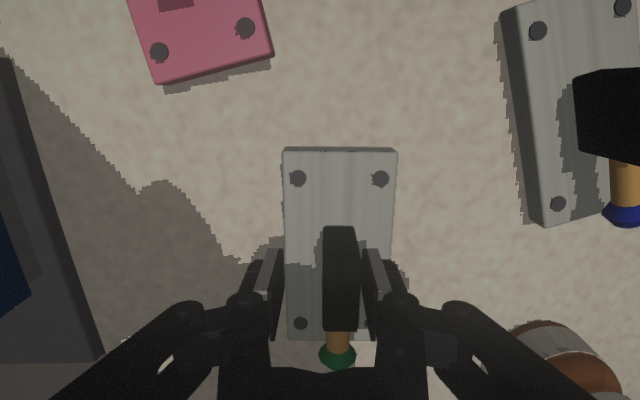

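The jig stands about 5 mm to the right between the fingers (rib at col 340, finger centre at 320), so I shift and then close.

>>> step_arm:
  targets:
    - [[0,0,0],[0,4,0],36]
    - [[0,0,0],[0,0,0],5]
    - [[0,0,0],[0,0,0],5]
    - [[0,0,0],[0,0,0],5]
    - [[0,0,0],[0,0,0],5]
  grip_force: 50

```text
time: 15.68
tool_pos: [0.5723, 0.2632, 0.1078]
tcp_rot: [0.142, 3.135, 0.003]
wrist_force: [-0.7, 1.6, 6.5]
width: 0.177
grip_force: 51.6
```

```bash
python3 - <<'E'
from h import *
p,M,s=status();c=calibration("wrist")
im=read_camera("wrist");cv2.imwrite("pics/w8.png",im[:,:,::-1])
g=cv2.cvtColor(im,cv2.COLOR_RGB2GRAY)
# candidate base front edge rows
for col in (300,320,360,375):
    d=np.diff(g[120:200,col].astype(int));i=np.argsort(-abs(d))[:4]+120;print(col,sorted(i.tolist()))
d=np.diff(g[190,240:440].astype(int));print(sorted((np.argsort(-abs(d))[:8]+240).tolist()))
E
```

```text
t 15.68 tcp [0.5723 0.2632 0.1078] xaxis [-0.996  0.091 -0.003] yawy 84.8 tilt [ 0.003  0.002 -1.   ] F [-0.7  1.6  6.5] w 15.1 q [ 0.39  0.36  1.87  0.    0.91 -1.09]
300 [143, 144, 148, 149]
320 [143, 144, 148, 149]
360 [144, 167, 182, 183]
375 [144, 145, 149, 150]
[265, 266, 267, 268, 376, 377, 378, 379]
```

```bash
python3 - <<'E'
from h import *
p,M,s=tcp();c=calibration("wrist")
for row,z in [(148.7,.016),(144,0.0)]:
    e=onz(c,(320,row),z);d=e-p;print("front edge in tool x",d@M[:,0],"y",d@M[:,1])
E
```

```text
front edge in tool x 0.05168280121279446 y -0.0015531049651456926
front edge in tool x 0.05147068817179429 y -0.0016392837565690334
```

>>> step_arm:
  targets:
    - [[0,0,0],[0,0,-30],5]
    - [[0,0,0],[0,0,-40],5]
    - [[0,0,0],[0,0,-40],5]
    - [[0,0,-0.09],[0,0,-30],5]
    - [[0,0,0],[0,0,0],5]

```text
time: 16.15
tool_pos: [0.5748, 0.2637, 0.2547]
tcp_rot: [-0.004, 3.129, 0.008]
wrist_force: [1.9, 0.8, 0.2]
width: 0.173
grip_force: 50.7
```

```bash
python3 - <<'E'
from h import *
status()
E
```

```text
t 16.15 tcp [0.5748 0.2637 0.2547] xaxis [-1.    -0.003 -0.013] yawy 90.16 tilt [ 0.013  0.005 -1.   ] F [1.9 0.8 0.2] w 14.8 q [ 0.39  0.21  1.76 -0.    1.16 -1.18]
```

>>> step_arm:
  targets:
    - [[0,0,0],[14,-33,0],5]
    - [[0,0,0],[14,-33,0],5]
    - [[0,0,0],[14,-33,0],5]
    - [[0,0,0],[14,-33,0],5]
    - [[0,0,0],[14,-33,20],5]

```text
time: 16.57
tool_pos: [0.5021, 0.0964, 0.2284]
tcp_rot: [0.001, 3.135, 0.001]
wrist_force: [1.1, -0.7, -0.3]
width: 0.172
grip_force: 50.6
```

>>> step_arm:
  targets:
    - [[0,0,0],[13,-33,35],5]
    - [[0,0,0],[0,0,0],5]
    - [[0,0,0],[0,0,0],5]

```text
time: 16.82
tool_pos: [0.4867, 0.0681, 0.1931]
tcp_rot: [-0.006, -3.134, 0.001]
wrist_force: [0.6, -1.0, -1.0]
width: 0.174
grip_force: 50.7
```

```bash
python3 - <<'E'
from h import *
status();c=calibration("wrist");im=read_camera("wrist");cv2.imwrite("pics/w9.png",im[:,:,::-1])
for q,z in dict(tray_corner=.04,tray_front=.04,hood_edge=.107).items():
  for t in tip_of("wrist",q)[:1]: 
    r=t["at"];print(q,round(t["score"],2),r,onz(c,[r[1],r[0]],z))
E
```

```text
t 16.82 tcp [0.4867 0.0681 0.1931] xaxis [-1.     0.004  0.007] yawy 89.77 tilt [-0.007 -0.001 -1.   ] F [ 0.6 -1.  -1. ] w 14.9 q [ 0.09  0.02  2.1  -0.    1.03 -1.48]
tray_corner 0.98 [144.6, 379.1] [0.44157816 0.10480785 0.04      ]
tray_front 0.86 [128.0, 225.9] [0.43037151 0.00572035 0.04      ]
hood_edge 0.61 [379.4, 211.1] [0.56811809 0.00211585 0.107     ]
```

View pics/w9.png

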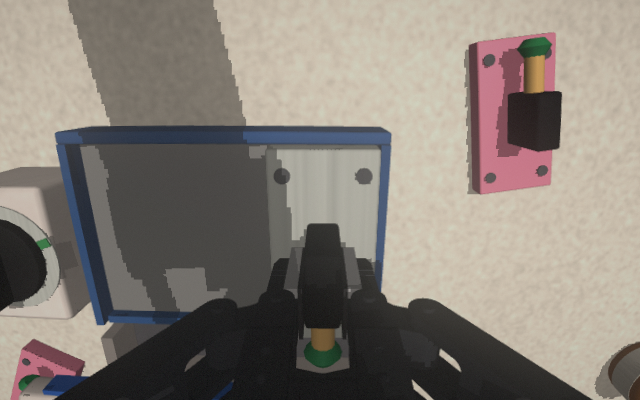

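>>> step_arm:
  targets:
    - [[0,0,0],[-9,2,0],5]
    - [[0,0,0],[0,0,25],5]
    - [[0,0,0],[0,0,14],5]
    - [[0,0,0],[0,0,3],5]
    - [[0,0,0],[0,0,0],5]

```text
time: 17.43
tool_pos: [0.4993, 0.0724, 0.1539]
tcp_rot: [0.0, -3.14, 0.0]
wrist_force: [-0.9, 0.4, -1.3]
width: 0.177
grip_force: 50.6
```

>>> step_arm:
  targets:
    - [[0,0,0],[0,0,2],5]
    - [[0,0,0],[0,0,0],5]
    - [[0,0,0],[0,0,0],5]

```text
time: 17.68
tool_pos: [0.5001, 0.072, 0.1537]
tcp_rot: [0.001, 3.14, 0.0]
wrist_force: [0.2, -0.1, -1.1]
width: 0.175
grip_force: 50.6
```

```bash
python3 - <<'E'
from h import *
status()
E
```

```text
t 17.68 tcp [0.5001 0.072  0.1537] xaxis [-1.     0.001 -0.002] yawy 89.97 tilt [ 0.002  0.    -1.   ] F [ 0.2 -0.1 -1.1] w 15.0 q [ 0.09  0.09  2.11  0.    0.94 -1.48]
```

>>> step_arm:
  targets:
    - [[0,0,0],[0,0,4],5]
    - [[0,0,0],[0,0,0],5]

```text
time: 17.85
tool_pos: [0.4993, 0.0717, 0.1486]
tcp_rot: [0.001, 3.141, 0.0]
wrist_force: [-0.5, -0.5, -1.9]
width: 0.176
grip_force: 50.6
```

>>> step_arm:
  targets:
    - [[0,0,0],[0,0,2],5]
    - [[0,0,0],[0,0,0],5]

```text
time: 18.02
tool_pos: [0.4997, 0.0718, 0.1476]
tcp_rot: [0.002, 3.141, 0.0]
wrist_force: [-1.4, 1.5, 5.0]
width: 0.173
grip_force: 51.5
```

>>> step_arm:
  targets:
    - [[0,0,0],[4,0,0],5]
    - [[0,0,0],[0,0,0],5]

```text
time: 18.18
tool_pos: [0.4961, 0.0718, 0.1477]
tcp_rot: [0.001, 3.138, 0.0]
wrist_force: [0.9, 0.2, 4.0]
width: 0.174
grip_force: 51.3
```

>>> step_arm:
  targets:
    - [[0,0,0],[2,0,0],5]
    - [[0,0,0],[0,0,0],5]

```text
time: 18.35
tool_pos: [0.4943, 0.0718, 0.1477]
tcp_rot: [0.001, 3.138, 0.0]
wrist_force: [2.6, 0.5, 4.6]
width: 0.174
grip_force: 51.4
```

>>> step_arm:
  targets:
    - [[0,0,0],[2,0,0],5]
    - [[0,0,0],[0,0,0],5]

```text
time: 18.52
tool_pos: [0.4924, 0.0718, 0.1476]
tcp_rot: [0.001, 3.138, 0.0]
wrist_force: [3.5, 0.3, 6.0]
width: 0.173
grip_force: 51.5
```

>>> step_arm:
  targets:
    - [[0,0,0],[2,0,0],5]
    - [[0,0,0],[0,0,0],5]

```text
time: 18.68
tool_pos: [0.4908, 0.0718, 0.1477]
tcp_rot: [0.001, 3.137, 0.0]
wrist_force: [5.7, 1.1, 4.8]
width: 0.176
grip_force: 51.5
```

>>> step_arm:
  targets:
    - [[0,0,0],[2,0,0],5]
    - [[0,0,0],[0,0,0],5]

```text
time: 18.85
tool_pos: [0.4901, 0.0717, 0.1481]
tcp_rot: [0.001, 3.134, 0.0]
wrist_force: [9.6, -1.3, 1.7]
width: 0.173
grip_force: 51.1
```

>>> step_arm:
  targets:
    - [[0,0,0],[0,3,0],5]
    - [[0,0,0],[0,0,0],5]

```text
time: 19.02
tool_pos: [0.4903, 0.0736, 0.148]
tcp_rot: [-0.001, 3.134, -0.004]
wrist_force: [10.4, -5.4, 2.3]
width: 0.174
grip_force: 51.2
```

>>> step_arm:
  targets:
    - [[0,0,0],[0,2,0],5]
    - [[0,0,0],[0,0,0],5]

```text
time: 19.18
tool_pos: [0.4904, 0.0752, 0.1481]
tcp_rot: [-0.002, 3.134, -0.005]
wrist_force: [8.7, -7.7, 2.1]
width: 0.173
grip_force: 51.2
```

```bash
python3 - <<'E'
from h import *
p,M,s=status();c=calibration("wrist")
im=read_camera("wrist");cv2.imwrite("pics/w10.png",cv2.resize(im[100:330,200:440],None,fx=2.5,fy=2.5)[:,:,::-1])
E
```

```text
t 19.18 tcp [0.4904 0.0752 0.1481] xaxis [-1.    -0.001 -0.008] yawy 90.07 tilt [ 0.008 -0.003 -1.   ] F [ 8.7 -7.7  2.1] w 14.8 q [ 0.1   0.08  2.13 -0.01  0.92 -1.46]
```

View pics/w10.png

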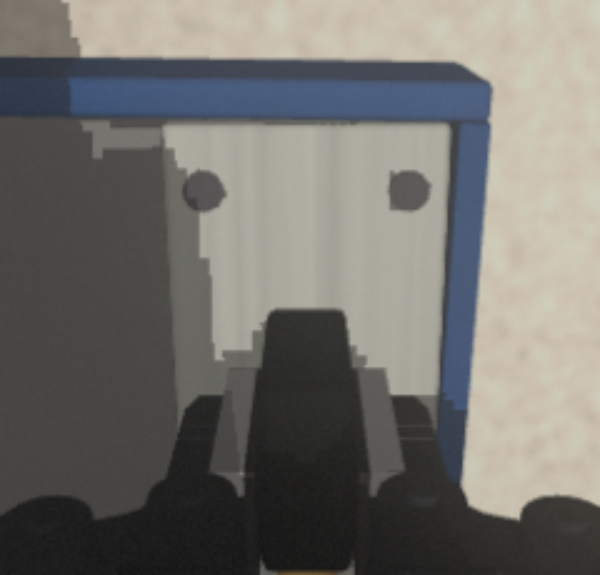

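>>> step_arm:
  targets:
    - [[0,0,0],[0,2,0],5]
    - [[0,0,0],[0,0,0],5]

```text
time: 19.4
tool_pos: [0.4903, 0.076, 0.1481]
tcp_rot: [-0.002, 3.134, -0.009]
wrist_force: [10.2, -13.2, 3.0]
width: 0.173
grip_force: 51.5
```

>>> step_arm:
  targets:
    - [[0,0,0],[0,2,0],5]
    - [[0,0,0],[0,0,0],5]

```text
time: 19.57
tool_pos: [0.4902, 0.0767, 0.1482]
tcp_rot: [-0.003, 3.135, -0.014]
wrist_force: [7.9, -19.3, 6.1]
width: 0.177
grip_force: 51.9
```

>>> step_arm:
  targets:
    - [[0,0,0],[-2,-3,0],5]
    - [[0,0,0],[0,0,0],30]
    - [[0,0,0],[0,0,0],36]
    - [[0,0,0],[0,0,0],36]
    - [[0,0,0],[0,0,-20],36]

```text
time: 19.98
tool_pos: [0.4847, 0.0776, 0.1619]
tcp_rot: [-0.001, -3.13, 0.001]
wrist_force: [0.4, 0.6, -1.0]
width: 0.427
grip_force: 0.0
```

>>> step_arm:
  targets:
    - [[0,0,0],[0,0,-40],36]
    - [[0,0,0],[0,0,-40],36]
    - [[0,0,0],[0,38,-20],36]
    - [[0,0,0],[0,40,0],36]
    - [[0,0,0],[0,40,0],36]

```text
time: 20.4
tool_pos: [0.4894, 0.1959, 0.268]
tcp_rot: [0.004, 3.139, 0.002]
wrist_force: [-0.2, -0.1, -1.0]
width: 0.422
grip_force: 0.0
```

>>> step_arm:
  targets:
    - [[0,0,0],[0,40,0],36]
    - [[0,0,0],[0,40,0],36]
    - [[0,0,0],[0,40,0],36]
    - [[0,0,0],[0,40,0],36]
    - [[0,0,0],[0,28,0],36]

```text
time: 20.82
tool_pos: [0.4876, 0.3858, 0.2647]
tcp_rot: [0.002, -3.139, 0.001]
wrist_force: [-0.1, 0.7, 0.2]
width: 0.424
grip_force: 0.0
```

>>> step_arm:
  targets:
    - [[0,0,0],[0,0,0],36]
    - [[0,0,0],[0,0,0],36]

```text
time: 20.98
tool_pos: [0.4879, 0.3839, 0.2644]
tcp_rot: [0.004, -3.139, 0.003]
wrist_force: [-1.1, 0.3, -1.1]
width: 0.42
grip_force: 0.0
```

```bash
python3 - <<'E'
from h import *
status();c=calibration("wrist");im=read_camera("wrist");cv2.imwrite("pics/w11.png",im[:,:,::-1])
for q,z in dict(jig2_center=.027,jig2_stone=.036).items():
  for t in tip_of("wrist",q)[:2]: 
    r=t["at"];print(q,round(t["score"],2),r,onz(c,[r[1],r[0]],z))
E
```

```text
t 20.98 tcp [0.4879 0.3839 0.2644] xaxis [-1.    -0.003  0.003] yawy 90.15 tilt [-0.003 -0.002 -1.   ] F [-1.1  0.3 -1.1] w 35.8 q [ 0.63  0.19  1.77  0.    1.19 -0.95]
jig2_center 0.91 [201.5, 331.2] [0.50955438 0.39165835 0.027     ]
jig2_stone 0.59 [246.3, 337.6] [0.55165818 0.3980205  0.036     ]
```

View pics/w11.png

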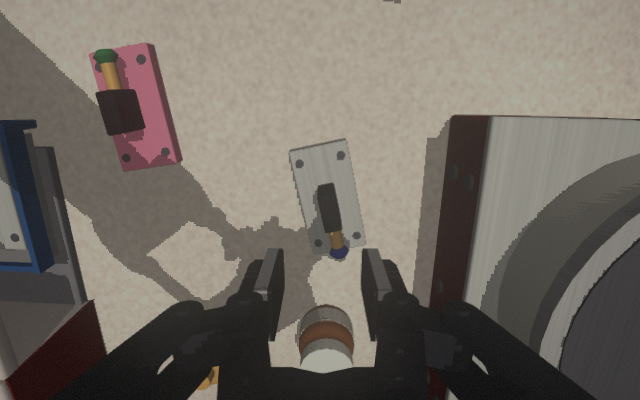

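The blue-stone jig has base corners (290,151), (347,139), (365,241), (312,255); the jar lies beyond it at (326,335).

```bash
python3 - <<'E'
from h import *
c=calibration("wrist")
rect(c,[(290,151),(347,139),(365,241),(312,255)],.016)
E
```

```text
centre [0.5121 0.3872] yaw 0.187 yawf 0.246 len 0.107446882364513 0.05529377498473883
```

>>> step_arm:
  targets:
    - [[0,0,0],[-24,6,0],36]
    - [[0,0,-0.1],[0,0,30],36]
    - [[0,0,-0.105],[0,0,30],36]
    - [[0,0,0],[0,0,35],36]
    - [[0,0,0],[0,0,30],36]

```text
time: 21.55
tool_pos: [0.5134, 0.3866, 0.1395]
tcp_rot: [0.317, -3.125, 0.001]
wrist_force: [-0.5, 0.0, -0.6]
width: 0.421
grip_force: 0.0
```

>>> step_arm:
  targets:
    - [[0,0,0],[0,0,22],36]
    - [[0,0,0],[0,0,9],36]
    - [[0,0,0],[0,0,0],36]
    - [[0,0,0],[0,0,0],36]

```text
time: 21.88
tool_pos: [0.5138, 0.3879, 0.1104]
tcp_rot: [0.318, -3.125, 0.0]
wrist_force: [1.2, 0.7, 0.1]
width: 0.423
grip_force: 0.0
```

```bash
python3 - <<'E'
from h import *
p,M,s=status();c=calibration("wrist");im=read_camera("wrist");cv2.imwrite("pics/w12.png",im[:,:,::-1])
e=onz(c,(320,200),.016)
g=cv2.cvtColor(im,cv2.COLOR_RGB2GRAY)
for r in (170,190,210):
    d=np.diff(cv2.GaussianBlur(g,(3,3),0)[r,220:440].astype(int));print(r,sorted((np.argsort(-abs(d))[:8]+220).tolist()))
d=(g[250:300,270:370]<45);ys,xs=np.nonzero(d);print("dark",[ (r+250,np.nonzero(d[r])[0].min()+270,np.nonzero(d[r])[0].max()+270) for r in (0,10,20,30) if d[r].any()])
E
```

```text
t 21.88 tcp [0.5138 0.3879 0.1104] xaxis [-0.979 -0.202  0.   ] yawy 101.63 tilt [-0. -0. -1.] F [1.2 0.7 0.1] w 36.1 q [ 0.61  0.38  1.83 -0.    0.93 -1.17]
170 [267, 276, 277, 291, 292, 358, 372, 373]
190 [266, 267, 268, 269, 271, 272, 381, 382]
210 [270, 271, 273, 274, 378, 380, 381, 382]
dark [(250, np.int64(279), np.int64(365)), (260, np.int64(276), np.int64(368)), (270, np.int64(273), np.int64(369)), (280, np.int64(270), np.int64(369))]
```

View pics/w12.png

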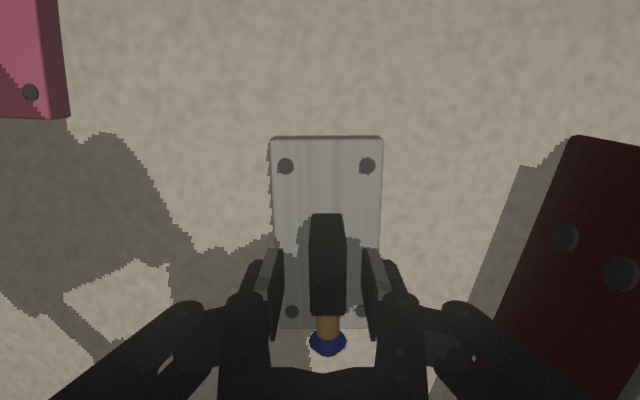

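The jig stands centred between the fingers (rib at col 327), squared. Grip.

>>> step_arm:
  targets:
    - [[0,0,0],[4,1.5,3],36]
    - [[0,0,0],[0,0,0],36]
    - [[0,0,0],[0,0,0],5]
    - [[0,0,0],[0,0,0],5]
    - [[0,0,0],[0,0,0],5]
  grip_force: 50

```text
time: 22.35
tool_pos: [0.5096, 0.3896, 0.1082]
tcp_rot: [-0.32, 3.124, 0.001]
wrist_force: [-1.4, -1.1, 4.0]
width: 0.172
grip_force: 51.5
```

>>> step_arm:
  targets:
    - [[0,0,0],[0,0,0],5]
    - [[0,0,0],[0,0,0],5]

```text
time: 22.52
tool_pos: [0.5096, 0.3896, 0.1082]
tcp_rot: [-0.32, 3.124, 0.001]
wrist_force: [-1.0, -0.4, 6.8]
width: 0.175
grip_force: 51.8
```

```bash
python3 - <<'E'
from h import *
p,M,s=status();c=calibration("wrist");im=read_camera("wrist")
g=cv2.GaussianBlur(cv2.cvtColor(im,cv2.COLOR_RGB2GRAY),(3,3),0)
for col in (300,320,340):
    d=np.diff(g[120:170,col].astype(int));i=np.argsort(-abs(d))[:4]+120;print(col,sorted(i.tolist()))
r=np.median([0]);
for row in (143,145,148.5,150):
    e=onz(c,(320,row),.016)-p;print(row,e@M[:,0])
E
```

```text
t 22.52 tcp [0.5096 0.3896 0.1082] xaxis [-0.979 -0.203 -0.001] yawy 101.7 tilt [ 0.001  0.001 -1.   ] F [-1.  -0.4  6.8] w 14.9 q [ 0.61  0.38  1.84  0.    0.92 -1.16]
300 [142, 143, 146, 147]
320 [141, 142, 143, 147]
340 [141, 142, 143, 147]
143 0.0544463953081688
145 0.05350331083021531
148.5 0.051845414521931005
150 0.05113193707552368
```

>>> step_arm:
  targets:
    - [[0,0,0],[0,0,-30],5]
    - [[0,0,0],[0,0,-40],5]
    - [[0,0,0],[0,0,-40],5]
    - [[0,0,0.1],[0,0,-35],5]
    - [[0,0,0.1],[0,0,0],5]

```text
time: 22.98
tool_pos: [0.5127, 0.3919, 0.2617]
tcp_rot: [0.0, 3.129, 0.014]
wrist_force: [2.0, 0.8, -0.3]
width: 0.177
grip_force: 50.8
```

>>> step_arm:
  targets:
    - [[0,0,0],[0,0,0],5]
    - [[0,0,0],[0,0,0],5]

```text
time: 23.15
tool_pos: [0.5088, 0.389, 0.2513]
tcp_rot: [0.011, -3.141, 0.001]
wrist_force: [0.1, 0.8, -2.6]
width: 0.174
grip_force: 50.8
```

```bash
python3 - <<'E'
from h import *
status()
E
```

```text
t 23.15 tcp [0.5088 0.389  0.2513] xaxis [-1.    -0.007  0.001] yawy 90.4 tilt [-0.001 -0.001 -1.   ] F [ 0.1  0.8 -2.6] w 14.9 q [ 0.61  0.24  1.74  0.    1.17 -0.96]
```

>>> step_arm:
  targets:
    - [[0,0,0.007],[2,-37,0],5]
    - [[0,0,0],[2,-37,0],5]
    - [[0,0,0],[2,-37,0],5]
    - [[0,0,0],[2,-37,0],5]
    - [[0,0,0],[2,-37,0],5]

```text
time: 23.57
tool_pos: [0.4969, 0.2023, 0.2487]
tcp_rot: [0.002, -3.136, 0.003]
wrist_force: [0.9, -0.1, -0.8]
width: 0.174
grip_force: 50.8
```

>>> step_arm:
  targets:
    - [[0,0,0],[2,-37,0],5]
    - [[0,0,0],[0,-37,0],5]
    - [[0,0,0],[0,-38,0],5]
    - [[0,0,0],[0,-38,0],5]
    - [[0,0,0],[0,-38,20],5]

```text
time: 23.98
tool_pos: [0.4971, 0.0156, 0.2335]
tcp_rot: [-0.001, 3.139, -0.0]
wrist_force: [2.7, 0.2, -1.7]
width: 0.168
grip_force: 50.8
```

>>> step_arm:
  targets:
    - [[0,0,0],[0,0,20],5]
    - [[0,0,0],[0,0,0],5]
    - [[0,0,0],[0,0,0],5]

```text
time: 24.23
tool_pos: [0.4939, 0.0172, 0.2093]
tcp_rot: [-0.004, -3.134, -0.001]
wrist_force: [0.6, -0.4, -1.6]
width: 0.174
grip_force: 50.8
```

```bash
python3 - <<'E'
from h import *
status()
E
```

```text
t 24.23 tcp [0.4939 0.0172 0.2093] xaxis [-1.     0.003  0.008] yawy 89.85 tilt [-0.008  0.001 -1.   ] F [ 0.6 -0.4 -1.6] w 14.8 q [-0.02  0.01  2.08  0.    1.06 -1.58]
```

Shift +4 mm in x and −2 in y, then down to about 0.151.

>>> step_arm:
  targets:
    - [[0,0,0],[-4,-2,20],5]
    - [[0,0,0],[0,0,20],5]
    - [[0,0,0],[0,0,12],5]
    - [[0,0,0],[0,0,4],5]
    - [[0,0,0],[0,0,0],5]

```text
time: 24.65
tool_pos: [0.4995, 0.0164, 0.1554]
tcp_rot: [-0.001, -3.138, -0.0]
wrist_force: [-0.9, -0.3, -1.2]
width: 0.174
grip_force: 50.8
```

>>> step_arm:
  targets:
    - [[0,0,0],[0,0,0],5]
    - [[0,0,0],[0,0,0],5]

```text
time: 24.82
tool_pos: [0.5013, 0.0158, 0.1578]
tcp_rot: [0.003, 3.14, 0.0]
wrist_force: [-0.6, -0.3, -1.7]
width: 0.174
grip_force: 50.8
```

>>> step_arm:
  targets:
    - [[0,0,0],[0,0,5],5]
    - [[0,0,0],[0,0,2],5]
    - [[0,0,0],[0,0,0],5]

```text
time: 25.07
tool_pos: [0.5002, 0.0154, 0.1494]
tcp_rot: [-0.004, -3.141, 0.0]
wrist_force: [-1.0, 0.5, -1.6]
width: 0.175
grip_force: 50.8
```

>>> step_arm:
  targets:
    - [[0,0,0],[0,0,2],5]
    - [[0,0,0],[0,0,0],5]

```text
time: 25.23
tool_pos: [0.5007, 0.0153, 0.1482]
tcp_rot: [0.005, 3.141, -0.0]
wrist_force: [-0.8, -1.5, 1.8]
width: 0.172
grip_force: 51.2
```

>>> step_arm:
  targets:
    - [[0,0,0],[0,0,2],5]
    - [[0,0,0],[0,0,0],5]

```text
time: 25.4
tool_pos: [0.5019, 0.0151, 0.148]
tcp_rot: [0.005, 3.139, -0.0]
wrist_force: [-4.5, -1.2, 12.6]
width: 0.171
grip_force: 52.8
```

>>> step_arm:
  targets:
    - [[0,0,0],[5,0,-1.5],5]
    - [[0,0,0],[0,0,0],5]

```text
time: 25.57
tool_pos: [0.4957, 0.0153, 0.1481]
tcp_rot: [0.005, 3.14, -0.0]
wrist_force: [-2.2, -1.3, 6.7]
width: 0.171
grip_force: 52.1
```

>>> step_arm:
  targets:
    - [[0,0,0],[4,0,0],5]
    - [[0,0,0],[0,0,0],5]

```text
time: 25.73
tool_pos: [0.4925, 0.0153, 0.1481]
tcp_rot: [0.005, 3.138, -0.0]
wrist_force: [1.3, -0.5, 4.8]
width: 0.173
grip_force: 51.6
```

>>> step_arm:
  targets:
    - [[0,0,0],[2,0,0],5]
    - [[0,0,0],[0,0,0],5]

```text
time: 25.9
tool_pos: [0.4909, 0.0154, 0.1481]
tcp_rot: [0.005, 3.137, -0.0]
wrist_force: [5.0, -0.2, 5.4]
width: 0.172
grip_force: 51.7
```

>>> step_arm:
  targets:
    - [[0,0,0],[2,0,0],5]
    - [[0,0,0],[0,0,0],5]

```text
time: 26.07
tool_pos: [0.4903, 0.0153, 0.1485]
tcp_rot: [0.005, 3.134, -0.0]
wrist_force: [7.4, -1.3, 1.9]
width: 0.171
grip_force: 51.3
```

Front wall contact at x = 0.490. Now slide left against the green jig.

>>> step_arm:
  targets:
    - [[0,0,0],[0,3,0],5]
    - [[0,0,0],[0,0,0],5]

```text
time: 26.23
tool_pos: [0.4906, 0.0174, 0.1486]
tcp_rot: [0.002, 3.134, -0.005]
wrist_force: [9.0, -5.5, 3.6]
width: 0.171
grip_force: 51.6
```

>>> step_arm:
  targets:
    - [[0,0,0],[0,2,0],5]
    - [[0,0,0],[0,0,0],5]

```text
time: 26.4
tool_pos: [0.4906, 0.019, 0.1486]
tcp_rot: [0.001, 3.134, -0.006]
wrist_force: [8.2, -6.7, 3.5]
width: 0.178
grip_force: 51.6
```

>>> step_arm:
  targets:
    - [[0,0,0],[0,2,0],5]
    - [[0,0,0],[0,0,0],5]

```text
time: 26.57
tool_pos: [0.4905, 0.0202, 0.1487]
tcp_rot: [0.001, 3.134, -0.008]
wrist_force: [6.9, -10.5, 3.2]
width: 0.175
grip_force: 51.8
```

>>> step_arm:
  targets:
    - [[0,0,0],[0,2,0],5]
    - [[0,0,0],[0,0,0],5]

```text
time: 26.73
tool_pos: [0.4905, 0.0208, 0.1489]
tcp_rot: [-0.0, 3.135, -0.013]
wrist_force: [6.2, -18.2, 5.9]
width: 0.175
grip_force: 52.2
```

>>> step_arm:
  targets:
    - [[0,0,0],[-2,-3,0],5]
    - [[0,0,0],[0,0,0],30]
    - [[0,0,0],[0,0,0],34]
    - [[0,0,0],[0,0,0],34]
    - [[0,0,0],[0,0,-20],34]

```text
time: 27.15
tool_pos: [0.4851, 0.0218, 0.1624]
tcp_rot: [-0.004, -3.13, -0.001]
wrist_force: [-1.2, -0.5, -1.0]
width: 0.397
grip_force: 0.0
```

>>> step_arm:
  targets:
    - [[0,0,0],[0,0,-40],34]
    - [[0,0,0],[20,0,-40],34]
    - [[0,0,0],[30,0,-30],34]
    - [[0,0,0],[30,0,0],34]
    - [[0,0,0],[0,0,0],34]

```text
time: 27.57
tool_pos: [0.4073, 0.0222, 0.2744]
tcp_rot: [-0.003, -3.14, -0.001]
wrist_force: [-0.3, 0.9, -1.5]
width: 0.399
grip_force: 0.0
```

```bash
python3 - <<'E'
from h import *
status();c=calibration("wrist");im=read_camera("wrist");cv2.imwrite("pics/w13.png",cv2.resize(im[60:340,180:460],None,fx=2.1,fy=2.1)[:,:,::-1])
print(np.round(proj(c,[[.5,.05,.056]]),1))
E
```

```text
t 27.57 tcp [0.4073 0.0222 0.2744] xaxis [-1.     0.002  0.002] yawy 89.89 tilt [-0.002  0.    -1.   ] F [-0.3  0.9 -1.5] w 34.1 q [-0.01 -0.24  2.17  0.    1.21 -1.58]
[[351.8 277.8]]
```

View pics/w13.png

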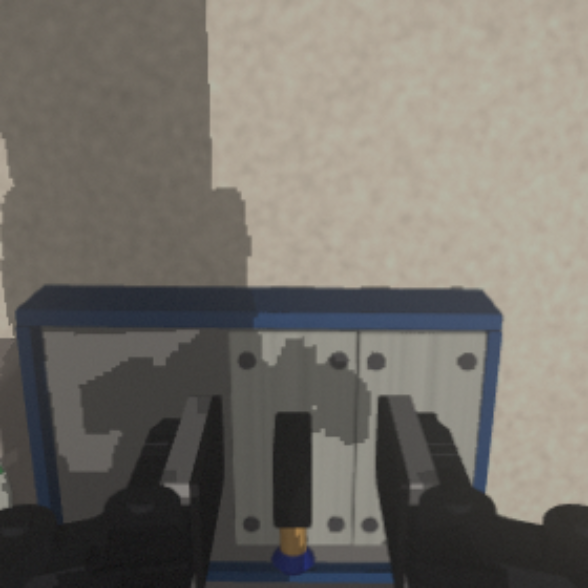

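The crop shows both silver jigs flush to the front wall, side by side from the left corner (seam at col 358), with stones toward the lamp. That was my last picture, so the rest goes by numbers.

>>> step_arm:
  targets:
    - [[0,0,0],[16,-18,0],0]
    - [[0,0,0],[0,0,0],0]
    - [[0,0,0],[0,0,35],0]
    - [[0,0,0],[0,0,38],0]
    - [[0,0,0],[0,0,38],0]

```text
time: 28.03
tool_pos: [0.3961, 0.0039, 0.1616]
tcp_rot: [0.005, 3.14, 0.0]
wrist_force: [0.5, -1.0, 0.0]
width: -0.002
grip_force: 0.0
```

>>> step_arm:
  targets:
    - [[0,0,0],[0,0,30],0]
    - [[0,0,0],[0,0,14],0]
    - [[0,0,0],[0,0,0],0]
    - [[0,0,0],[0,0,0],0]

```text
time: 28.37
tool_pos: [0.3943, 0.004, 0.1172]
tcp_rot: [-0.004, -3.137, -0.001]
wrist_force: [0.8, -0.2, 0.6]
width: 0.001
grip_force: 0.0
```

```bash
python3 - <<'E'
from h import *
p,M,s=status();print(s["wrist_force"])
E
```

```text
t 28.37 tcp [0.3943 0.004  0.1172] xaxis [-1.     0.003  0.005] yawy 89.84 tilt [-0.005  0.    -1.   ] F [ 0.8 -0.2  0.6] w 0.1 q [-0.05 -0.07  2.35  0.    0.86 -1.62]
[ 0.80973556 -0.15942136  0.60385937]
```

Now press slowly along +x (tool −x).

>>> step_arm:
  targets:
    - [[0,0,0],[-8,0,0],0]
    - [[0,0,0],[-8,0,0],0]
    - [[0,0,0],[-6,0,0],0]
    - [[0,0,0],[-5,0,0],0]
    - [[0,0,0],[-5,0,0],0]

```text
time: 28.78
tool_pos: [0.4273, 0.0036, 0.1194]
tcp_rot: [-0.004, -3.139, 0.0]
wrist_force: [-6.0, -0.8, 5.6]
width: -0.0
grip_force: 3.0
```

>>> step_arm:
  targets:
    - [[0,0,0],[-5,0,0],0]
    - [[0,0,0],[-5,0,0],0]
    - [[0,0,0],[-5,0,0],0]
    - [[0,0,0],[-5,0,0],0]
    - [[0,0,0],[-5,0,0],0]

```text
time: 29.2
tool_pos: [0.4515, 0.0034, 0.1191]
tcp_rot: [-0.004, -3.138, 0.001]
wrist_force: [-7.4, -0.4, 5.9]
width: 0.0
grip_force: 3.5
```

>>> step_arm:
  targets:
    - [[0,0,0],[-5,0,0],0]
    - [[0,0,0],[-4,0,0],0]
    - [[0,0,0],[-3,0,0],0]
    - [[0,0,0],[0,0,0],0]

```text
time: 29.53
tool_pos: [0.4639, 0.0032, 0.119]
tcp_rot: [-0.004, -3.139, 0.001]
wrist_force: [-4.9, -1.4, 4.0]
width: -0.001
grip_force: 2.7
```

>>> step_arm:
  targets:
    - [[0,0,0],[-3,0,0],0]
    - [[0,0,0],[0,0,0],0]

```text
time: 29.7
tool_pos: [0.4665, 0.0033, 0.1189]
tcp_rot: [-0.004, -3.138, 0.001]
wrist_force: [-5.5, -1.6, 3.2]
width: -0.003
grip_force: 2.8
```

>>> step_arm:
  targets:
    - [[0,0,0],[-3,0,0],0]
    - [[0,0,0],[0,0,0],0]

```text
time: 29.87
tool_pos: [0.4685, 0.0033, 0.1187]
tcp_rot: [-0.004, -3.136, 0.001]
wrist_force: [-8.4, -1.2, 5.4]
width: -0.004
grip_force: 4.2
```

>>> step_arm:
  targets:
    - [[0,0,0],[-3,0,0],0]
    - [[0,0,0],[0,0,0],0]

```text
time: 30.03
tool_pos: [0.4691, 0.0033, 0.1183]
tcp_rot: [-0.004, -3.129, 0.0]
wrist_force: [-16.3, -1.0, 12.4]
width: 0.002
grip_force: 7.9
```

>>> step_arm:
  targets:
    - [[0,0,0],[-1,0,0],0]
    - [[0,0,0],[0,0,0],0]
    - [[0,0,0],[8,0,0],0]
    - [[0,0,0],[8,0,0],0]
    - [[0,0,0],[8,0,0],0]

```text
time: 30.45
tool_pos: [0.4509, 0.0035, 0.1193]
tcp_rot: [0.005, 3.139, -0.0]
wrist_force: [-0.2, 0.9, 1.5]
width: 0.004
grip_force: 0.0
```

>>> step_arm:
  targets:
    - [[0,0,0],[12,0,0],0]
    - [[0,0,0],[15,0,0],0]
    - [[0,0,0],[18,0,0],0]
    - [[0,0,0],[0,0,0],0]
    - [[0,0,0],[0,0,-30],0]

```text
time: 30.87
tool_pos: [0.4006, 0.0039, 0.1446]
tcp_rot: [-0.005, -3.132, -0.001]
wrist_force: [-0.2, 0.5, 1.0]
width: -0.003
grip_force: 0.0
```

>>> step_arm:
  targets:
    - [[0,0,0],[0,0,-40],36]
    - [[0,0,0],[0,0,-40],36]
    - [[0,0,0],[-5,-20,-40],36]
    - [[0,0,0],[-20,-35,0],36]
    - [[0,0,0],[-20,-35,0],36]

```text
time: 31.28
tool_pos: [0.4528, -0.086, 0.271]
tcp_rot: [0.0, 3.13, -0.004]
wrist_force: [0.1, 0.3, -0.3]
width: 0.421
grip_force: 0.0
```

>>> step_arm:
  targets:
    - [[0,0,0],[-15,-35,0],36]
    - [[0,0,0],[-15,-20,0],36]
    - [[0,0,0],[0,0,0],36]
    - [[0,0,0],[0,0,0],36]

```text
time: 31.62
tool_pos: [0.4805, -0.1413, 0.2662]
tcp_rot: [0.008, 3.14, -0.0]
wrist_force: [-0.4, 0.4, 0.1]
width: 0.427
grip_force: 0.0
```

```bash
python3 - <<'E'
from h import *
status()
for cam in ("wrist","top","scene"):
  c=calibration(cam);im=read_camera(cam);cv2.imwrite(f"pics/{cam}14.png",im[:,:,::-1])
  for q,z in dict(tray_corner=.04,tray_front=.04,knob_grip=.093,jig2_center=.067,jig3_center=.067).items():
    for t in tip_of(cam,q)[:2]: 
      r=t["at"];print(cam,q,round(t["score"],2),np.round(r,1),onz(c,[r[1],r[0]],z).round(4))
E
```

```text
t 31.62 tcp [ 0.4805 -0.1413  0.2662] xaxis [-1.     0.005 -0.001] yawy 89.71 tilt [ 0.001 -0.    -1.   ] F [-0.4  0.4  0.1] w 36.5 q [-0.34 -0.04  2.01  0.    1.17 -1.9 ]
wrist tray_corner 0.57 [179.1 586.4] [0.4792 0.1022 0.04  ]
wrist tray_front 0.95 [166.1 483.6] [0.4672 0.0022 0.04  ]
wrist knob_grip 0.58 [233.3 313.3] [ 0.5078 -0.1487  0.093 ]
wrist jig2_center 0.97 [242.8 504.5] [0.5296 0.0176 0.067 ]
wrist jig3_center 0.58 [241.6 564.9] [0.5293 0.0733 0.067 ]
wrist jig3_center 0.28 [182.2 586.4] [0.4748 0.0805 0.067 ]
top tray_corner 0.97 [214.8 255.4] [0.4707 0.1099 0.04  ]
top tray_front 0.92 [214.6 283.9] [0.4701 0.0028 0.04  ]
top jig2_center 0.64 [195.8 277.2] [0.538  0.0255 0.067 ]
top jig2_center 0.15 [201.8 384.7] [ 0.51   -0.3731  0.067 ]
top jig3_center 0.91 [226.8 231.7] [0.4253 0.1934 0.067 ]
top jig3_center 0.81 [196.7 264.5] [0.5352 0.0726 0.067 ]
scene tray_corner 0.6 [237.8 372.2] [0.4817 0.1165 0.04  ]
scene tray_front 0.95 [211. 356.] [0.4635 0.013  0.04  ]
scene knob_grip 0.54 [176.6 311.3] [ 0.526  -0.1409  0.093 ]
scene jig2_center 0.67 [217.7 337.8] [0.5353 0.0187 0.067 ]
scene jig3_center 0.96 [231.3 348.4] [0.5372 0.0743 0.067 ]
scene jig3_center 0.87 [196.  251.8] [ 0.7095 -0.1949  0.067 ]
```

The tray is latched: its front moved from x 0.430 to 0.467, and the jigs moved with it. Next I locate the knob bar from its white line.

```bash
python3 - <<'E'
from h import *
status();c=calibration("wrist");im=cv2.imread("pics/wrist14.png")
B=np.array([[.483,-.141,.109],[.483,-.155,.109],[.539,-.141,.109],[.539,-.155,.109]]);print(proj(c,B).round())
g=cv2.cvtColor(im,cv2.COLOR_BGR2GRAY);sub=g[150:300,260:370]
dark=(sub<50).astype(np.uint8);br=(sub>120).astype(np.uint8)
filled=cv2.morphologyEx(dark,cv2.MORPH_CLOSE,np.ones((13,13)))
n,l,st,ce=cv2.connectedComponentsWithStats(br&filled)
for i in range(1,n):
    if st[i,4]>10:
        x,y=np.nonzero(l==i)[::-1];pts=np.c_[x+260,y+150].astype(np.float32);r=cv2.minAreaRect(pts)
        print(st[i],r,[onz(c,p,.109)[:2].round(4) for p in cv2.boxPoints(r)])
for r in range(160,300,8): print(r,"".join("#" if v<40 else "+" if v<90 else "." if v<130 else " " for v in g[r,262:372:2]))
E
```

```text
t 32.52 tcp [ 0.4796 -0.1401  0.2659] xaxis [-1.     0.003 -0.   ] yawy 89.84 tilt [ 0. -0. -1.] F [-1.5  0.2 -0.4] w 36.1 q [-0.33 -0.04  2.01 -0.    1.17 -1.9 ]
[[322. 212.]
 [302. 212.]
 [322. 282.]
 [303. 282.]]
[54 63  3 25 74] ((315.0, 225.0), (24.0, 2.0), 90.0) [array([ 0.484 , -0.1463]), array([ 0.484 , -0.1449]), array([ 0.5023, -0.1451]), array([ 0.5023, -0.1465])]
[92 73 10 12 79] ((356.66217041015625, 228.5270233154297), (7.726752281188965, 12.329923629760742), 9.462322235107422) [array([ 0.5001, -0.1193]), array([ 0.4907, -0.1181]), array([ 0.4917, -0.1127]), array([ 0.5011, -0.1138])]
160 ..........................+.+...+..............   +.+++
168 ..................................................+++++
176 ..................................................+++++
184 ..................................................+++++
192 ........................++++++....................+++++
200 ................+++++#++#####+###+++##++..........+++++
208 ............+++++++++####+##+#####+######++...++.++++++
216 ..........++++++++++##+###..+###############++... +++++
224   ........++++++++#+++####..+################+..  +++++
232 ..........+#++++++#######+..+################.   .+++++
240 ...........+++#++#++##+######+#############+... .++++++
248 ........+++...+#+++#+##+#+####+#+###++###+......+++++++
256 ..++++++#++........+#++#+####+#####+............++#+#++
264 ++++++++###............+++++++#+................++###++
272 +++++++###++...........+++++++++......  .  .....++##+##
280 ++++++#+++#+................           ........+++#++##
288 ++++++++++++................          .....+.+++++#+###
296 +..+++####+................           .....+.....+++##+
```

>>> step_arm:
  targets:
    - [[0,0,0],[-30,-7,0],36]
    - [[0,0,0],[0,0,35],36]
    - [[0,0,0],[0,0,33],36]
    - [[0,0,0],[0,0,22],36]
    - [[0,0,0],[0,0,6],36]

```text
time: 32.93
tool_pos: [0.5067, -0.1462, 0.1653]
tcp_rot: [-0.005, -3.134, -0.004]
wrist_force: [-0.9, -0.2, -0.3]
width: 0.417
grip_force: 0.0
```

>>> step_arm:
  targets:
    - [[0,0,0],[0,0,0],36]
    - [[0,0,0],[0,0,0],36]
    - [[0,0,0],[0,0,0],36]

```text
time: 33.18
tool_pos: [0.5109, -0.1476, 0.1719]
tcp_rot: [0.004, 3.138, -0.002]
wrist_force: [0.9, 0.2, -0.7]
width: 0.421
grip_force: 0.0
```

>>> step_arm:
  targets:
    - [[0,0,0],[0,0,0],5]
    - [[0,0,0],[0,0,0],5]
    - [[0,0,0],[0,0,0],5]
    - [[0,0,0],[0,0,0],5]
  grip_force: 40

```text
time: 33.52
tool_pos: [0.5108, -0.1467, 0.1721]
tcp_rot: [0.006, 3.138, 0.001]
wrist_force: [-0.6, 3.4, 6.1]
width: 0.15
grip_force: 40.8
```

```bash
python3 - <<'E'
from h import *
p,M,s=status();print(s["grip_force"],s["torque"])
E
```

```text
t 33.52 tcp [ 0.5108 -0.1467  0.1721] xaxis [-1.     0.004 -0.003] yawy 89.79 tilt [ 0.003  0.001 -1.   ] F [-0.6  3.4  6.1] w 12.8 q [-0.33  0.11  2.04  0.    0.98 -1.9 ]
40.8419269323349 [ 0.59618967  0.15651048 -0.17927195]
```

>>> step_arm:
  targets:
    - [[0,0,0.1],[0,0,0],5]
    - [[0,0,0.1],[0,0,0],5]
    - [[0,0,0.1],[0,0,0],5]
    - [[0,0,0.1],[0,0,0],5]
    - [[0,0,0.1],[0,0,0],5]

```text
time: 33.93
tool_pos: [0.5109, -0.1463, 0.1721]
tcp_rot: [0.788, 3.038, 0.003]
wrist_force: [-0.0, 6.0, 5.8]
width: 0.146
grip_force: 40.8
```

>>> step_arm:
  targets:
    - [[0,0,0.1],[0,0,0],5]
    - [[0,0,0.1],[0,0,0],5]
    - [[0,0,0.1],[0,0,0],5]
    - [[0,0,0.1],[0,0,0],5]
    - [[0,0,0.1],[0,0,0],5]

```text
time: 34.35
tool_pos: [0.5111, -0.1459, 0.1721]
tcp_rot: [1.517, 2.748, 0.006]
wrist_force: [1.6, 6.7, 5.0]
width: 0.15
grip_force: 40.8
```

>>> step_arm:
  targets:
    - [[0,0,0.1],[0,0,0],5]
    - [[0,0,0.08],[0,0,0],5]
    - [[0,0,0],[0,0,0],5]
    - [[0,0,0],[0,0,0],5]

```text
time: 34.68
tool_pos: [0.5112, -0.1458, 0.1721]
tcp_rot: [1.752, 2.605, 0.007]
wrist_force: [2.0, 8.2, 6.0]
width: 0.152
grip_force: 40.7
```

```bash
python3 - <<'E'
from h import *
p,M,s=status();print(s["grip_force"],s["torque"])
E
```

```text
t 34.68 tcp [ 0.5112 -0.1458  0.1721] xaxis [-0.377  0.926  0.   ] yawy 22.16 tilt [ 0.004  0.002 -1.   ] F [2.  8.2 6. ] w 13.0 q [-0.33  0.11  2.04  0.    0.98 -0.72]
40.74954628944397 [ 1.13252873 -0.16579454 -0.13361375]
```

>>> step_arm:
  targets:
    - [[0,0,0],[0,0,0],36]
    - [[0,0,0],[0,0,0],36]
    - [[0,0,0],[0,0,0],36]
    - [[0,0,0],[0,0,-20],36]
    - [[0,0,0],[0,0,-40],36]

```text
time: 35.1
tool_pos: [0.5057, -0.1462, 0.2248]
tcp_rot: [-1.745, -2.598, 0.006]
wrist_force: [-0.8, -1.1, -0.6]
width: 0.423
grip_force: 0.0
```

>>> step_arm:
  targets:
    - [[0,0,-0.12],[0,0,-40],36]
    - [[0,0,-0.12],[0,0,0],36]
    - [[0,0,-0.12],[0,0,0],36]
    - [[0,0,-0.12],[0,0,0],36]
    - [[0,0,-0.12],[0,0,0],36]

```text
time: 35.52
tool_pos: [0.5095, -0.1475, 0.2704]
tcp_rot: [0.894, 3.011, -0.001]
wrist_force: [-0.1, -0.5, -0.9]
width: 0.42
grip_force: 0.0
```

>>> step_arm:
  targets:
    - [[0,0,-0.12],[0,0,0],36]
    - [[0,0,-0.12],[0,0,0],36]
    - [[0,0,-0.12],[0,0,0],36]
    - [[0,0,-0.12],[0,0,0],36]
    - [[0,0,-0.1],[35,0,0],36]

```text
time: 35.93
tool_pos: [0.4784, -0.1447, 0.2699]
tcp_rot: [-0.005, 3.138, -0.002]
wrist_force: [-0.8, -0.0, 0.5]
width: 0.419
grip_force: 0.0
```

>>> step_arm:
  targets:
    - [[0,0,0],[0,0,0],36]
    - [[0,0,0],[0,0,0],36]

```text
time: 36.1
tool_pos: [0.4731, -0.1435, 0.2691]
tcp_rot: [-0.007, -3.14, -0.0]
wrist_force: [0.5, -0.6, -0.9]
width: 0.424
grip_force: 0.0
```

```bash
python3 - <<'E'
from h import *
status()
for cam in ("wrist","top","scene"):
  c=calibration(cam);im=read_camera(cam);cv2.imwrite(f"pics/{cam}15.png",im[:,:,::-1])
  for q,z in dict(tray_corner=.04,tray_front=.04,jig2_center=.067,jig2_stone=.076,jig3_center=.067,jig3_stone=.076,old1_center=.032,old2_center=.032).items():
    for t in tip_of(cam,q)[:2]: 
      r=t["at"];print(cam,q,round(t["score"],2),np.round(r,1),onz(c,[r[1],r[0]],z).round(4))
c=calibration("wrist");g=cv2.cvtColor(cv2.imread("pics/wrist15.png"),cv2.COLOR_BGR2GRAY)
u,v=proj(c,[[.511,-.147,.109]])[0].astype(int);print(u,v)
sub=g[v-60:v+60,u-60:u+60];dark=(sub<50).astype(np.uint8);br=(sub>100).astype(np.uint8)
filled=cv2.morphologyEx(dark,cv2.MORPH_CLOSE,np.ones((13,13)))
n,l,st,ce=cv2.connectedComponentsWithStats(br&filled)
for i in range(1,n):
    if st[i,4]>15:
        y,x=np.nonzero(l==i);r=cv2.minAreaRect(np.c_[x+u-60,y+v-60].astype(np.float32));print(st[i],r,[onz(c,p,.109)[:2].round(4).tolist() for p in cv2.boxPoints(r)])
E
```

```text
t 36.1 tcp [ 0.4731 -0.1435  0.2691] xaxis [-1.     0.004  0.002] yawy 89.76 tilt [-0.002  0.    -1.   ] F [ 0.5 -0.6 -0.9] w 36.2 q [-0.34 -0.05  2.02 -0.    1.18 -1.91]
wrist tray_corner 0.84 [189.2 586.5] [0.4815 0.1048 0.04  ]
wrist tray_front 0.92 [173.5 480.3] [ 0.4664 -0.0007  0.04  ]
wrist jig2_center 0.66 [250.5 506.2] [0.5303 0.02   0.067 ]
wrist jig2_stone 0.65 [296.9 500.7] [0.5724 0.0175 0.076 ]
wrist jig3_center 0.87 [366.6 258.3] [ 0.6579 -0.2088  0.067 ]
wrist jig3_center 0.66 [252.2 563.5] [0.533  0.0744 0.067 ]
wrist jig3_stone 0.97 [298.  555.2] [0.5751 0.0701 0.076 ]
wrist jig3_stone 0.96 [343.3 268.6] [ 0.621 -0.195  0.076]
wrist old1_center 0.91 [225.5  67.8] [ 0.5191 -0.3975  0.032 ]
wrist old2_center 0.74 [212.8 124.8] [ 0.5058 -0.3355  0.032 ]
wrist old2_center 0.57 [186.7 586. ] [0.4813 0.1104 0.032 ]
top tray_corner 0.66 [213.1 258.8] [0.477  0.0972 0.04  ]
top tray_corner 0.47 [206.4 439.9] [ 0.4924 -0.59    0.04  ]
top tray_front 0.9 [216.6 283.5] [0.4626 0.0044 0.04  ]
top tray_front 0.21 [213.2 260.7] [0.4765 0.09   0.04  ]
top jig2_center 0.98 [196.1 2
[... 993 characters left out ...]
0.92 [142.6 276.6] [ 0.5156 -0.4022  0.032 ]
scene old2_center 0.72 [149.3 286.5] [ 0.5029 -0.3509  0.032 ]
scene old2_center 0.4 [236.9 337. ] [0.5614 0.0538 0.032 ]
318 251
[ 96  39  10  21 140] ((357.6999816894531, 239.59996032714844), (8.626703262329102, 20.5060977935791), 8.130102157592773) [[0.5092, -0.122], [0.4929, -0.1203], [0.4939, -0.114], [0.5103, -0.1156]]
[70 51 26 11 88] ((340.1725769042969, 247.0645751953125), (3.2563111782073975, 26.239261627197266), 70.70995330810547) [[0.5097, -0.1403], [0.5028, -0.1221], [0.5053, -0.1213], [0.5123, -0.1395]]
[  3 103   6   4  17] ((263.5, 295.5), (3.0, 5.0), 90.0) [[0.5478, -0.1919], [0.5477, -0.188], [0.5505, -0.1882], [0.5505, -0.1921]]
```

```bash
python3 -c "
from workcell import *
print(finish_job())"
```

```text
the job is handed in; nothing more can be done
None
```

I handed the job in and got no pass/fail verdict back: both gold jigs are in the finished bin, and both silver jigs present (blue and green; I saw no red one) are packed in the tray. By my last camera measurements, the tray is latched at about 37 mm and the knob is at the green mark (about 1.2 rad).

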